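# Set out a chemistry station

### The job

Set this station out for the next class, left and right as the robot sees them. On the long white tile stand the brown bottle on the left ring, the white bottle on the right ring and the green dropper bottle between them on the middle ring; stand the steel beaker in the middle of the stirrer's steel plate and put the blue cover on top of it, properly seated. Tip nothing over, leave the yellow jar where it is, and let go of everything.

Things in the scene. Friction and masses are not known exactly. Their poses are not given: they have to be found in the camera images.
- stirrer: Slim white magnetic stirrer, fixed, 130 x 130 mm, 30 mm high, with a round steel plate (110 mm across, 3 mm thick) centred on top: plate top 33 mm above the bench. Blue knob on the front (robot's) side. Origin: centre of the underside, under the plate's centre; x away from the robot, y to its left, turned up to 0.3 rad. Stands on the left or right half of the bench.
- tile: Long white tile, fixed flat, 100 mm (x) by 270 mm (y), 6 mm thick, with three printed grey rings 68 mm across in a row, centres at x = 0, y = +85 mm (left), 0 (middle), -85 mm (right) in its frame. Origin: centre of the underside; x away from the robot, y to its left, turned up to 0.3 rad. Lies on the left or right half of the bench.
- beaker: Empty stainless steel beaker, a straight open cylinder 62 mm in outer diameter, 70 mm high, wall 3 mm (56 mm inside), about 160 g; rigid, may be gripped across its outside. Origin: centre of the underside, z up; round. Starts upright on the bench (z = 0), in a loose row on the robot's side of tile and stirrer.
- cover: Blue cover with a round yellow knob, 60 g: flange 76 mm across, 8 to 13 mm above the origin; knob 20 mm across, 13 to 40 mm up; below the flange a plug 44 mm across, 8 mm deep, drops loosely into the beaker's mouth until the flange rests on the rim (origin then 62 mm above the beaker's). Origin: centre of the underside, z up. Starts on its plug on the bench (z = 0), in the same row.
- brown_bottle: Brown bottle with a black cap and a paper label, about 180 g: body 54 mm in diameter up to 68 mm, then a shoulder and a cap 34 mm wide up to 95 mm. Origin: centre of the underside, z up; round. Starts upright on the bench (z = 0), in a loose row on the robot's side of tile and stirrer.
- white_bottle: White plastic bottle with a red cap, about 170 g: body 58 mm in diameter up to 66 mm, then a shoulder and a cap 36 mm wide up to 90 mm. Origin: centre of the underside, z up; round. Starts upright on the bench (z = 0), in a loose row on the robot's side of tile and stirrer.
- dropper: Small green dropper bottle with a orange rigid top and a paper label, about 90 g: body 40 mm in diameter up to 58 mm, then a shoulder and a top 18 mm wide up to 90 mm. Origin: centre of the underside, z up; round. Starts upright on the bench (z = 0), in a loose row on the robot's side of tile and stirrer.
- spare: Yellow jar with a grey lid, 52 mm in diameter up to 64 mm, lid 44 mm wide up to 85 mm, 200 g. Not part of the job: leave it where it is, standing. Origin: centre of the underside, z up; round. Starts upright on the bench (z = 0), in a loose row on the robot's side of tile and stirrer.
Mind the look-alikes: they are no part of the job. Leave any pink look-alike of the beaker alone.

How it is judged:
At the end, for the whole second after the job is handed in: Brown bottle, dropper, white bottle upright on the tile, each within 13 mm (per tile axis) of the centre of the left, middle, right ring; beaker upright on the stirrer plate within 13 mm of its centre; cover seated level on it, plug in the mouth, within 10 mm of its axis; all at rest (x of brown_bottle in the frame of tile between -0.013 and 0.013 m and y of brown_bottle in the frame of tile between 0.072 and 0.098 m and z of brown_bottle in the frame of tile between 0.003 and 0.01 m and x of dropper in the frame of tile between -0.013 and 0.013 m and y of dropper in the frame of tile between -0.013 and 0.013 m and z of dropper in the frame of tile between 0.003 and 0.01 m and x of white_bottle in the frame of tile between -0.013 and 0.013 m and y of white_bottle in the frame of tile between -0.098 and -0.072 m and z of white_bottle in the frame of tile between 0.003 and 0.01 m and horizontal distance between beaker and stirrer below 0.013 m and z of beaker in the frame of stirrer between 0.029 and 0.038 m and horizontal distance between cover and beaker below 0.01 m and z of cover in the frame of beaker between 0.057 and 0.067 m and angle between each of beaker, cover, brown_bottle, white_bottle, dropper's own z axis and vertical below 0.1 rad and linear speed of each of beaker, cover, brown_bottle, white_bottle, dropper below 0.02 m/s); the robot touches nothing.
It fails at once if the yellow jar is moved by more than 25 mm (distance of spare from where it was at the start of the episode above 0.025 m).
It fails at once if a bottle, the jar, the beaker or the cover is tipped over (angle between any of beaker, cover, brown_bottle, white_bottle, dropper, spare's own z axis and vertical above 0.7 rad).
It also fails if it takes over 122 s, if anything falls off the work surface, if the arm or the gripper's body presses on something with over 40 N, if the wrist force passes 120 N, or if a joint passes its speed limit or range.

### The arm

A 6-joint arm with a two-finger parallel gripper is mounted at the origin on the work surface. World frame = base frame: x ahead of the robot, y to its left, z up, the work surface at z = 0. Lengths are in m, angles in rad, forces in N, time in s.
With the tool pointing down it reaches from about 0.35 to 1 m from the base axis. Payload 7.1 kg.
Tool frame: the origin (TCP) lies at the very end of the fingers, on their centre line; the grasp point (between the pads) lies 19 mm behind it; z points along the fingers, y is the direction in which the jaws open and shut (so a half turn about z gives the same grasp; the last joint's range is limited). The gripper opens to 85 mm and grips with 20 to 120 N. Pads are 22 mm wide; open, the fingers measure 114 mm over their backs; the gripper's body (76 mm by 85 mm) begins 54 mm behind the grasp point. The pads swing forward as they close: fully open they stand 13 mm farther back than shut.
Start: joints at [1.168, 0.423, 1.63, -0, 1.089, -0.019], TCP at [0.234, 0.58, 0.231] pointing down, gripper open.
Joint ranges: [-3, 3], [-0.9, 2.11], [0.09, 2.58], [-1.31, 4.45], [0.11, 2.69], [-2.54, 2.54]. Speed limits (rad/s): [2.39, 2.39, 3.01, 3.14, 3.14, 3.14].

### API

Orientations are given as a unit quaternion [x, y, z, w].
In Python, from bench import * gives the robot as it stands. The module is installed in compiled form; this text tells all that it offers.
- The arm moves only by the tool jog_arm, never from a script. Its argument "steps" is a list of rows, each a list of 3 entries, a list of its own where there are three numbers: the turn, a rotation vector about the tool's x, y, z in units of 5 degrees (1.0 is 5 degrees), then the shift along the tool's x, y, z in mm, then the gripper command: -1 is shut, 1 is fully open, values between are in proportion. In form: [[[rx, ry, rz], [x, y, z], fingers], ...]. A call has 1 to 20 rows; each row shifts and turns the pose as measured when the row begins, along the tool's axes as they then stand; what a row does not reach is not made up. A row lasts 1/12 s, in which the tool goes at most 41.7 mm and 7.16 degrees, less where a joint would pass 70% of its speed; a pose out of reach is approached as far as the arm can. A call is refused whole if a number of a shift passes 41.7 or a number of a turn 1, either way. A call with a gripper value outside its range is refused whole. The fingers move at their own pace and stop on an object; the grip force is fixed at half the most. Time passes only in rows, so rows that do not move let the fingers close. It gives the time, the measured TCP pose, the force and the opening at its end, in the units of the state.
- get_obs(): the state, without advancing time (a new reading comes with each control period).
- snapshot(name): name is "scene" or "top" or "wrist"; returns a dict with "pixels" (480x640x3 uint8, blue, green, red), "vertical_fov" (degrees; the focal length in pixels is half the picture's height over the tangent of half this angle, whatever the lens; pixels are square), "cx", "cy" (the principal point, pixels), "R" (3x3) and "t" (3): a world point X has camera coordinates R X + t. Camera axes: x right, y down, z forward; pixel columns grow to the right and rows downward; lengths in m; the calibration is good to about 2 mm. A picture is of the moment at which its call begins. There is no depth.
- finish_job(): hands the job in, once; it reports no verdict.
The state is a dict: "time_s": time; "qpos": joint angles; "joint_velocities": joint speeds; "effort": joint torques, N m; "position": TCP position; "tcp_rot": TCP orientation; "contact_force": force on the tool from outside, world axes, zero at the start; "moment": the same for the moment, N m; "grip_width": finger opening in m.
Only numpy, scipy, OpenCV 4.12 (cv2) and the standard library are available. Lean on these libraries where they do the work, as an engineer would, in place of code of your own. Each camera call takes 0.05 s, during which the arm holds its last target.

## Working session

There is one attempt and no reset: what is moved stays moved. The work goes in short steps, Python scripts to look and compute and a tool call to move; the robot and the scene stay as the last step left them, time stands still between calls to the robot, and variables do not carry over. Pictures are saved under pics/ and viewed, and the job is handed in when it is done.

Besides the shell and the picture viewer there is one more tool, called after ">>>" as name(argument=value, ...), one argument or row to a line, values as JSON. jog_arm: Moves the arm, as the interface text tells. Its arguments: {"type":"object","properties":{"steps":{"type":"array","items":{"type":"array"}}},"required":["steps"]}

```bash
mkdir -p pics; python3 - <<'E'
from bench import *
import cv2,numpy as np
o=get_obs();print({k:np.round(v,3) for k,v in o.items()})
for n in ["scene","top","wrist"]:
    s=snapshot(n);cv2.imwrite(f"pics/{n}0.png",s["pixels"]);print(n,s["vertical_fov"],s["cx"],s["cy"],np.round(s["R"],3).tolist(),np.round(s["t"],3))
    C=-np.array(s["R"]).T@np.array(s["t"]);print(C)
E
```

```text
{'time_s': np.float64(0.0), 'qpos': array([ 1.168,  0.424,  1.631,  0.   ,  1.089, -0.019]), 'joint_velocities': array([ 0.001, -0.001, -0.001, -0.001, -0.001,  0.001]), 'effort': array([ 2.0000e-03, -5.5739e+01, -2.8174e+01,  0.0000e+00,  7.0000e-03,
        0.0000e+00]), 'position': array([0.234, 0.579, 0.231]), 'tcp_rot': array([ 0.191,  0.982, -0.001, -0.   ]), 'contact_force': array([-0.49 , -0.49 , -0.655]), 'moment': array([ 0.011, -0.008,  0.054]), 'grip_width': np.float64(0.085)}
scene 56.34053459586095 316.2767073253213 238.33224567750688 [[-0.482, 0.876, -0.009], [0.545, 0.292, -0.786], [-0.686, -0.384, -0.618]] [ 0.278 -0.213  1.415]
[1.22093115 0.36237035 0.70969941]
top 56.821955744827285 319.29939216099575 235.52131659397244 [[0.018, -1.0, -0.022], [-0.982, -0.014, -0.186], [0.186, 0.025, -0.982]] [-0.05   0.491  1.055]
[ 0.28663181 -0.06961833  1.12667452]
wrist 59.550427694793655 314.6007659154833 231.84712398326104 [[0.374, 0.927, -0.001], [0.882, -0.355, 0.308], [0.286, -0.116, -0.951]] [-0.624 -0.04   0.379]
[0.16015164 0.60829798 0.37238765]
```

View pics/top0.png

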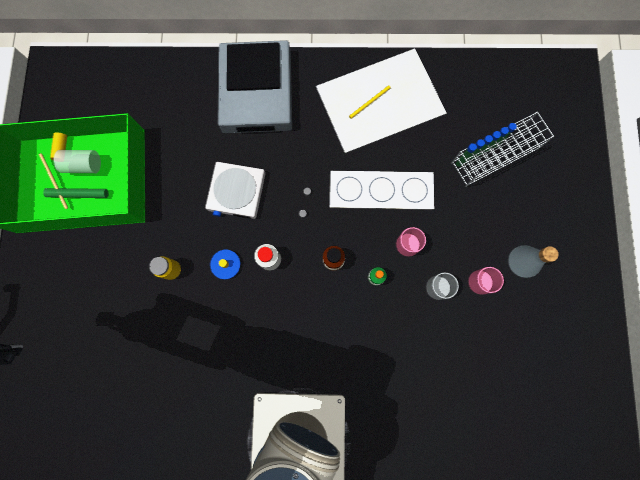

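View pics/scene0.png

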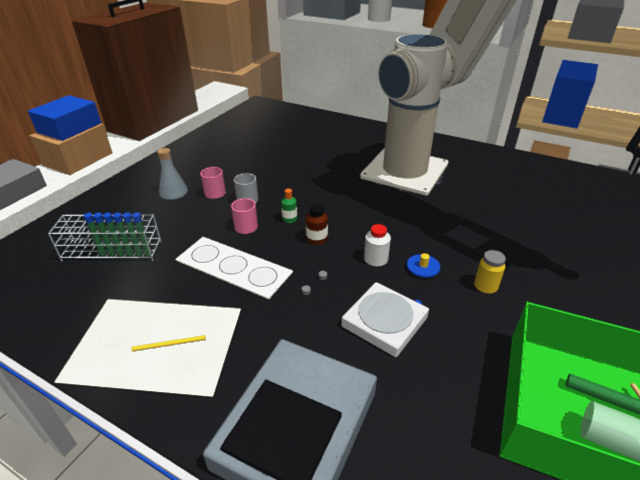

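```bash
python3 - <<'E'
import cv2,numpy as np
a=cv2.imread("pics/top0.png")
c=cv2.resize(a[220:310,310:510],None,fx=4,fy=4,interpolation=cv2.INTER_CUBIC)
cv2.imwrite("pics/cropA.png",c)
c=cv2.resize(a[150:290,140:300],None,fx=4,fy=4,interpolation=cv2.INTER_CUBIC)
cv2.imwrite("pics/cropB.png",c)
E
```

```text
(no output)
```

View pics/cropA.png

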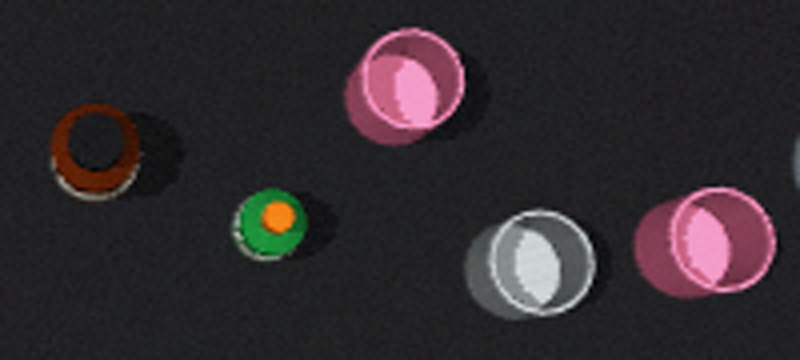

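View pics/cropB.png

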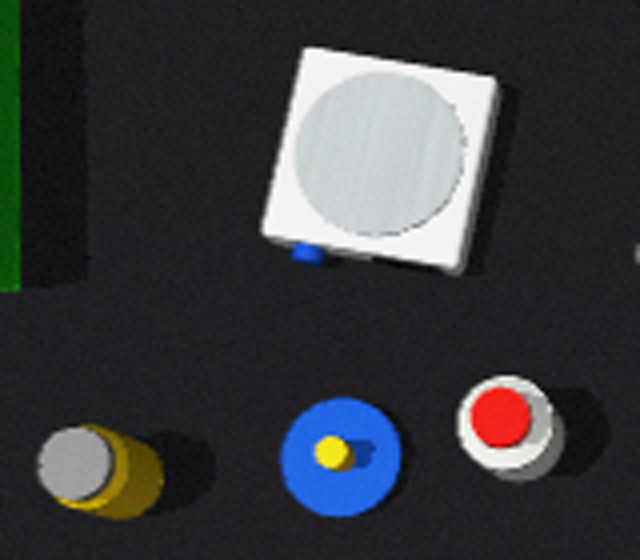

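```bash
cat > h.py <<'E'
from bench import *
import cv2,numpy as np
def snap(n,f=None):
    s=snapshot(n)
    s["R"]=np.array(s["R"]);s["t"]=np.array(s["t"])
    s["f"]=240/np.tan(np.radians(s["vertical_fov"]/2))
    if f: cv2.imwrite(f"pics/{f}.png",s["pixels"])
    return s
def cast(s,uv,z):
    C=-s["R"].T@s["t"]
    d=s["R"].T@np.array([(uv[0]-s["cx"])/s["f"],(uv[1]-s["cy"])/s["f"],1])
    return (C+d*(z-C[2])/d[2])[:2]
def proj(s,X):
    c=s["R"]@np.array(X)+s["t"];return np.array([s["cx"],s["cy"]])+s["f"]*c[:2]/c[2]
def blob(s,lo,hi,roi=None,hsv=True):
    im=s["pixels"];im=cv2.cvtColor(im,cv2.COLOR_BGR2HSV) if hsv else im
    m=cv2.inRange(im,np.array(lo),np.array(hi))
    if roi is not None:
        k=np.zeros_like(m);k[roi[1]:roi[3],roi[0]:roi[2]]=1;m=m*k
    cs,_=cv2.findContours(m,cv2.RETR_EXTERNAL,cv2.CHAIN_APPROX_NONE)
    c=max(cs,key=cv2.contourArea);return c,m
def worldpts(s,c,z): return np.array([cast(s,p,z) for p in c.reshape(-1,2)])
def circ(P):
    A=np.c_[2*P,np.ones(len(P))];x=np.linalg.lstsq(A,(P**2).sum(1),rcond=None)[0]
    return x[:2],np.sqrt(x[2]+x[0]**2+x[1]**2)
def rp(a): return np.round(a,4).tolist()
E
python3 - <<'E'
from h import *
for v in ["top","scene"]:
    s=snap(v);print(v,get_obs()["time_s"])
    def rep(n,lo,hi,z,roi=None):
        try:
            c,m=blob(s,lo,hi,roi);h=cv2.convexHull(c)
            p,r=circ(worldpts(s,c,z));mo=cv2.moments(h);uv=(mo['m10']/mo['m00'],mo['m01']/mo['m00'])
            print(n,"uv",np.round(uv,1),"circ",rp(p),"r",round(r,4),"cent",rp(cast(s,uv,z)))
        except Exception as e: print(n,e)
    T=v=="top"
    rep("red",[0,150,120],[6,255,255],.09,(240,230,300,290) if T else (350,215,400,240))
    rep("orange",[7,180,150],[20,255,255],.09,(360,260,395,290) if T else (280,185,300,200))
    rep("green",[45,100,60],[80,255,255],.058,(360,260,395,290) if T else (275,185,300,225))
    rep("cover",[100,150,90],[125,255,255],.013,(205,245,245,285) if T else (400,245,445,282))
    rep("yknob",[22,150,120],[35,255,255],.04,(205,245,245,285) if T else (400,245,445,282))
    if T:
        im=s["pixels"];hs=cv2.cvtColor(im,cv2.COLOR_BGR2HSV)
        # brown hole
        m=cv2.inRange(hs,np.array([0,140,45]),np.array([15,255,255]));k=np.zeros_like(m);k[240:275,318:350]=1;m*=k
        cs,hi=cv2.findContours(m,cv2.RETR_CCOMP,cv2.CHAIN_APPROX_NONE)
        for c,h in zip(cs,hi[0]):
            if cv2.contourArea(c)>50: p,r=circ(worldpts(s,c,.095 if h[3]>=0 else .066));print("brown","hole" if h[3]>=0 else "outer",rp(p),round(r,4))
        # beaker rim
        m=cv2.inRange(im,np.array([170]*3),np.array([255]*3))[265:305,425:465]
        g=cv2.cvtColor(im,cv2.COLOR_BGR2GRAY)[265:305,425:465];print("g",g[20,::2])
        # tile and rings
        w=cv2.inRange(hs,np.array([0,0,170]),np.array([180,60,255]));cs,_=cv2.findContours(w[160:220,315:450],cv2.RETR_EXTERNAL,cv2.CHAIN_APPROX_NONE,offset=(315,160));c=max(cs,key=cv2.contourArea)
        P=worldpts(s,c,.006).astype(np.float32)*1000;print("tile",cv2.minAreaRect(P))
        k=np.zeros_like(w);cv2.drawContours(k,[c],-1,255,-1);k=cv2.erode(k,np.ones((5,5)))
        g=cv2.cvtColor(im,cv2.COLOR_BGR2GRAY);b=((g<190)&(k>0)).astype(np.uint8)*255
        n,l,st,ce=cv2.connectedComponentsWithStats(b)
        for i in range(1,n):
            if st[i,4]>40:
                ys,xs=np.where(l==i);p,r=circ(worldpts(s,np.c_[xs,ys],.006));print("ring",st[i,4],rp(p),round(r,4))
        # stirrer
        cs,_=cv2.findContours(w[155:222,200:270],cv2.RETR_EXTERNAL,cv2.CHAIN_APPROX_NONE,offset=(200,155));c=max(cs,key=cv2.contourArea)
        P=worldpts(s,c,.030).astype(np.float32)*1000;print("stir",cv2.minAreaRect(P), g[188,205:265:2])
E
```

```text
top 0.2
red uv [264.8 254. ] circ [0.4368, 0.0854] r 0.0166 cent [0.4367, 0.0852]
orange uv [379.2 274. ] circ [0.3937, -0.1843] r 0.0078 cent [0.3937, -0.1844]
green uv [377.8 275.2] circ [0.394, -0.1845] r 0.0192 cent [0.394, -0.1846]
cover uv [224.6 263.9] circ [0.4211, 0.1979] r 0.0375 cent [0.4207, 0.198]
yknob uv [222.5 262.6] circ [0.4206, 0.1968] r 0.0087 cent [0.4207, 0.1969]
brown outer [0.4369, -0.0774] 0.0258
brown hole [0.4361, -0.0778] 0.0184
g [ 38  85  88 106 179 141 141 208 206 209 213 209 187  90  85  89 154  22
  25  32]
tile ((624.3516845703125, -201.18267822265625), (269.6752014160156, 99.6419906616211), 89.69457244873047)
ring 85 [0.6243, -0.2863] 0.0325
ring 41 [0.6255, -0.201] 0.033
stir ((614.5333251953125, 179.7386016845703), (128.12045288085938, 127.88679504394531), 80.86859893798828) [ 30  35 115 242 227 209 206 209 207 207 209 207 210 209 209 209 207 206
 204 209 205 209 208 208 211 207 240 212  85  21]
scene 0.25
red uv [378.5 230. ] circ [0.4386, 0.0878] r 0.0207 cent [0.4389, 0.0878]
orange uv [288.3 192.4] circ [0.4018, -0.1786] r 0.0144 cent [0.3998, -0.1785]
green uv [288.7 203.3] circ [0.4025, -0.1768] r 0.0254 cent [0.4023, -0.1776]
cover uv [423.3 265.3] circ [0.419, 0.1977] r 0.0341 cent [0.4191, 0.1981]
yknob uv [424.3 259.2] circ [0.4293, 0.1992] r 0.0168 cent [0.4291, 0.2]
```

```bash
python3 - <<'E'
from h import *
im=cv2.imread("pics/top0.png")
s=snap("top")
g=cv2.cvtColor(im,cv2.COLOR_BGR2GRAY)
def hc(roi,k,rmin,rmax,z):
    x0,y0,x1,y1=roi
    c=cv2.resize(g[y0:y1,x0:x1],None,fx=k,fy=k,interpolation=cv2.INTER_CUBIC)
    C=cv2.HoughCircles(c,cv2.HOUGH_GRADIENT,1.5,20,param1=150,param2=20,minRadius=rmin*k,maxRadius=rmax*k)
    for q in C[0][:3]:
        uv=((q[0]+.5)/k-.5+x0,(q[1]+.5)/k-.5+y0);print(np.round(uv,1),q[2]/k,rp(cast(s,uv,z)))
print("beaker");hc((420,262,470,308),4,11,15,.07)
print("plate");hc((200,155,272,225),4,19,24,.033)
print("Brings")
for x in (349.4,382,414.6): hc((int(x)-17,172,int(x)+18,207),4,11,15,.006)
print(rp(cast(s,(445.1,285.1),.07)))
print(rp(cast(s,(161,267),.085)),"jar top guess")
E
```

```text
beaker
[444.6 284.3] 12.6125 [0.3737, -0.3403]
[438.2 287.3] 11.375 [0.3664, -0.3251]
plate
[236.6 187.8] 19.75 [0.6156, 0.1738]
[230.9 188.6] 23.7625 [0.6135, 0.1882]
Brings
[348.7 188.7] 12.8375 [0.6248, -0.1154]
[381.7 188.7] 11.9375 [0.6259, -0.2016]
[413.7 189.4] 12.3875 [0.6248, -0.2849]
[0.3719, -0.3415]
[0.4024, 0.3323] jar top guess
```

>>> jog_arm(
  steps=[
    [[0, 0, 0.98], [0, 0, 0], 1],
    [[0, 0, 0.98], [0, 0, 0], 1],
    [[0, 0, 0.98], [0, 0, 0], 1],
    [[0, 0, 0.98], [0, 0, 0], 1],
    [[0, 0, 0.98], [0, 0, 0], 1],
    [[0, 0, 0.98], [0, 0, 0], 1],
    [[0, 0, 0.98], [0, 0, 0], 1],
    [[0, 0, 0.98], [0, 0, 0], 1],
    [[0, 0, 0.98], [0, 0, 0], 1],
    [[0, 0, 0.98], [0, 0, 0], 1],
    [[0, 0, 0.98], [0, 0, 0], 1],
    [[0, 0, 0.98], [0, 0, 0], 1],
    [[0, 0, 0.98], [0, 0, 0], 1],
    [[0, 0, 0.98], [0, 0, 0], 1],
  ],
)

```text
time_s: 1.47
position: [0.2335, 0.5785, 0.2297]
tcp_rot: [0.73, 0.683, -0.001, 0.001]
contact_force: [-1.1, -0.6, -0.5]
grip_width: 0.0853
```

>>> jog_arm(
  steps=[
    [[0, 0, -0.76], [0, 0, 0], 1],
    [[0, 0, 0], [-30, 13, 0], 1],
    [[0, 0, 0], [-30, 13, 0], 1],
    [[0, 0, 0], [-30, 13, 0], 1],
    [[0, 0, 0], [-30, 13, 0], 1],
    [[0, 0, 0], [-30, 13, 0], 1],
    [[0, 0, 0], [-30, 13, 0], 1],
    [[0, 0, 0], [-30, 13, 0], 1],
    [[0, 0, 0], [-30, 13, 0], 1],
    [[0, 0, 0], [-30, 13, 0], 1],
    [[0, 0, 0], [-30, 13, 0], 1],
    [[0, 0, 0], [-30, 13, 0], 1],
    [[0, 0, 0], [-30, 13, 0], 1],
    [[0, 0, 0], [-30, 13, 5], 1],
    [[0, 0, 0], [-30, 13, 5], 1],
    [[0, 0, 0], [-30, 10, 5], 1],
    [[0, 0, 0], [-30, 10, 5], 1],
    [[0, 0, 0], [0, 0, 0], 1],
    [[0, 0, 0], [0, 0, 0], 1],
  ],
)

```text
time_s: 3.05
position: [0.4432, 0.0781, 0.2106]
tcp_rot: [0.707, 0.707, 0.003, 0.002]
contact_force: [0.5, 0.7, 0.5]
grip_width: 0.0854
```

>>> jog_arm(
  steps=[
    [[0, 0, 0], [7, -6, 10], 1],
    [[0, 0, 0], [0, 0, 25], 1],
    [[0, 0, 0], [0, 0, 25], 1],
    [[0, 0, 0], [0, 0, 15], 1],
    [[0, 0, 0], [0, 0, 0], 1],
    [[0, 0, 0], [0, 0, 0], 1],
  ],
)

```text
time_s: 3.55
position: [0.4391, 0.0889, 0.1355]
tcp_rot: [0.707, 0.708, 0.006, 0.003]
contact_force: [0.1, 0.8, -0.1]
grip_width: 0.0853
```

```bash
python3 - <<'E'
from h import *
snap("wrist","w1");snap("scene","s1");print(get_obs()["position"])
E
```

```text
[0.43968304 0.08878799 0.13621969]
```

View pics/w1.png

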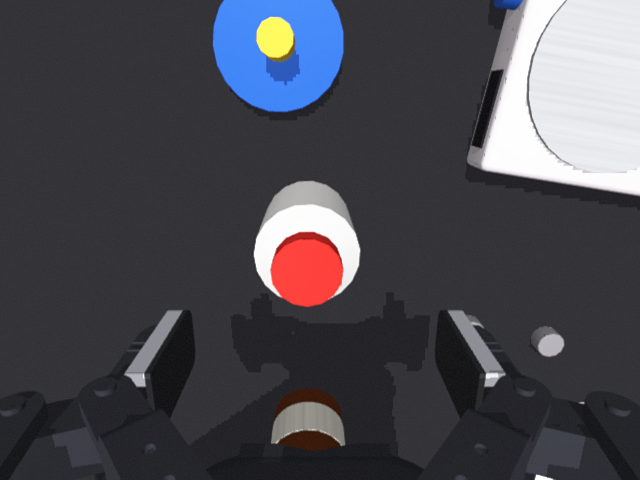

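View pics/s1.png

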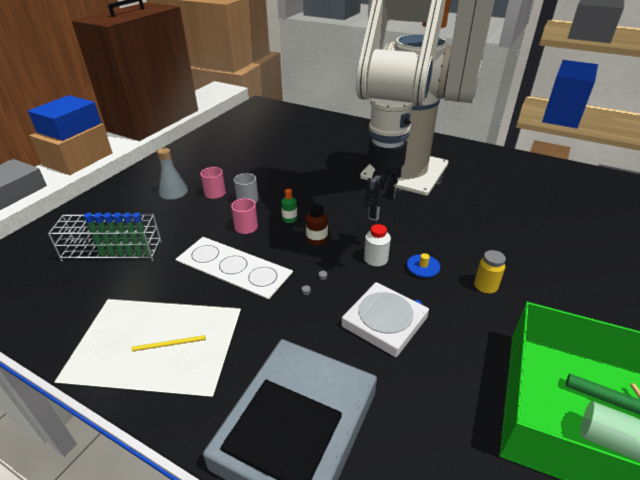

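The wrist view shows the white bottle, with its red cap at (307,269), centred between the jaws. The cover knob is at (275,38). I'll check the cap position from this view.

```bash
python3 - <<'E'
from h import *
s=snap("wrist")
for n,uv,z in (("red",(307,270),.09),("knob",(275,38),.04)): print(n,rp(cast(s,uv,z)))
E
```

```text
red [0.4364, 0.0872]
knob [0.42, 0.1964]
```

>>> jog_arm(
  steps=[
    [[0, 0, 0], [-3, -2, 15], 1],
    [[0, 0, 0], [0, 0, 25], 1],
    [[0, 0, 0], [0, 0, 25], 1],
    [[0, 0, 0], [0, 0, 20], 1],
    [[0, 0, 0], [0, 0, 18], 1],
    [[0, 0, 0], [0, 0, 0], 1],
    [[0, 0, 0], [0, 0, 0], 1],
  ],
)

```text
time_s: 4.28
position: [0.4495, 0.0887, 0.0389]
tcp_rot: [0.706, 0.708, 0.016, 0.01]
contact_force: [0.6, 0.1, -0.4]
grip_width: 0.0852
```

```bash
cat > go.py <<'E'
import sys
from h import *
from scipy.spatial.transform import Rotation as Ro
R0=Ro.from_quat([.70710678,.70710678,0,0])
def err(tgt):
    o=get_obs();R=Ro.from_quat(o["tcp_rot"])
    rv=np.degrees((R.inv()*R0).as_rotvec())/5
    d=R.inv().apply(np.array(tgt)-o["position"])*1000
    print("pos",rp(o["position"]),"turn",np.round(rv,2),"shift",np.round(d,1),"F",np.round(o["contact_force"],1),"w",round(float(o["grip_width"]),4),"t",round(float(o["time_s"]),2))
if __name__=="__main__": err([float(a) for a in sys.argv[1:4]])
E
python3 go.py .437 .0865 .027
```

```text
pos [0.4495, 0.0887, 0.0389] turn [ 0.42 -0.09  0.02] shift [ -2.2 -12.9  11.4] F [ 0.6  0.1 -0.4] w 0.0852 t 4.28
```

>>> jog_arm(
  steps=[
    [[0.42, -0.09, 0], [-2, -12.5, 0], 1],
    [[0, 0, 0], [0, 0, 0], 1],
  ],
)

```text
time_s: 4.45
position: [0.4381, 0.0869, 0.0407]
tcp_rot: [0.706, 0.708, 0.001, 0.0]
contact_force: [-0.2, -0.3, -0.6]
grip_width: 0.0853
```

```bash
python3 go.py .437 .0865 .027
```

```text
pos [0.4381, 0.0869, 0.0407] turn [ 0.02 -0.01  0.03] shift [-0.4 -1.1 13.7] F [-0.2 -0.3 -0.6] w 0.0853 t 4.45
```

>>> jog_arm(
  steps=[
    [[0.05, 0, 0], [-0.5, -1.5, 13], 1],
    [[0, 0, 0], [0, 0, 0], 1],
    [[0, 0, 0], [0, 0, 0], -1],
    [[0, 0, 0], [0, 0, 0], -1],
    [[0, 0, 0], [0, 0, 0], -1],
    [[0, 0, 0], [0, 0, 0], -1],
    [[0, 0, 0], [0, 0, 0], -1],
    [[0, 0, 0], [0, 0, 0], -1],
  ],
)

```text
time_s: 5.12
position: [0.4432, 0.0877, 0.0355]
tcp_rot: [0.706, 0.708, 0.006, 0.004]
contact_force: [-1.1, -0.0, -1.9]
grip_width: 0.0561
```

```bash
python3 go.py .437 .0865 .027
```

```text
pos [0.4432, 0.0877, 0.0355] turn [ 0.15 -0.04  0.03] shift [-1.2 -6.3  8.4] F [-1.1 -0.  -1.9] w 0.0561 t 5.12
```

>>> jog_arm(
  steps=[
    [[0, 0, 0], [0, 0, 0], 1],
    [[0, 0, 0], [0, 0, 0], 1],
    [[0, 0, 0], [0, 0, 0], 1],
    [[0.2, 0, 0], [-1, -6, 10], 1],
    [[0.1, 0, 0], [0, -2, 6], 1],
    [[0, 0, 0], [0, 0, 0], 1],
  ],
)

```text
time_s: 5.62
position: [0.4353, 0.0868, 0.0185]
tcp_rot: [0.706, 0.708, -0.003, -0.006]
contact_force: [-0.1, 0.1, -0.2]
grip_width: 0.0851
```

```bash
python3 go.py .437 .0865 .027
```

```text
pos [0.4353, 0.0868, 0.0185] turn [-0.15 -0.04  0.03] shift [-0.3  1.5 -8.5] F [-0.1  0.1 -0.2] w 0.0851 t 5.62
```

>>> jog_arm(
  steps=[
    [[-0.15, 0, 0], [0, 1.5, -8], 1],
    [[0, 0, 0], [0, 0, 0], -1],
    [[0, 0, 0], [0, 0, 0], -1],
    [[0, 0, 0], [0, 0, 0], -1],
    [[0, 0, 0], [0, 0, 0], -1],
    [[0, 0, 0], [0, 0, 0], -1],
    [[0, 0, 0], [0, 0, 0], -1],
    [[0, 0, 0], [0, 0, 0], -1],
  ],
)

```text
time_s: 6.28
position: [0.4369, 0.0867, 0.027]
tcp_rot: [0.706, 0.708, 0.001, -0.001]
contact_force: [0.1, 0.1, -1.3]
grip_width: 0.0562
```

```bash
python3 go.py .437 .0865 .027; python3 -c "
from h import *
snap('wrist','w2')"
```

```text
pos [0.4369, 0.0867, 0.027] turn [ 0.   -0.04  0.03] shift [-0.2  0.1  0. ] F [ 0.1  0.1 -1.3] w 0.0562 t 6.28
```

View pics/w2.png

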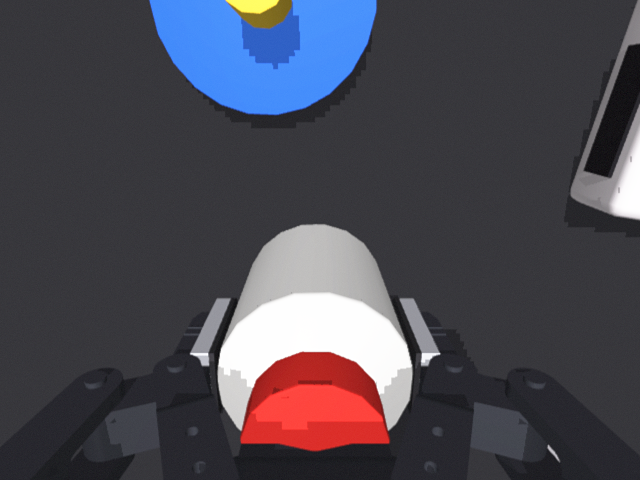

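The white bottle is held squarely between the pads, so I'll lift it and carry it.

>>> jog_arm(
  steps=[
    [[0, 0, 0], [0, 0, -15], -1],
    [[0, 0, 0], [0, 0, -25], -1],
    [[0, 0, 0], [0, 0, -25], -1],
    [[0, 0, 0], [0, 0, -25], -1],
    [[0, 0, 0], [-10, 5, -25], -1],
    [[0, 0, 0], [-25, 12, -10], -1],
    [[0, 0, 0], [-28, 14, 0], -1],
    [[0, 0, 0], [-28, 14, 0], -1],
    [[0, 0, 0], [-28, 14, 0], -1],
    [[0, 0, 0], [-28, 14, 0], -1],
    [[0, 0, 0], [-28, 14, 0], -1],
    [[0, 0, 0], [-28, 14, 0], -1],
    [[0, 0, 0], [-28, 14, 0], -1],
    [[0, 0, 0], [-28, 14, 0], -1],
    [[0, 0, 0], [-28, 14, 0], -1],
    [[0, 0, 0], [-28, 14, 0], -1],
    [[0, 0, 0], [-28, 14, 0], -1],
    [[0, 0, 0], [-15, 7, 0], -1],
    [[0, 0, 0], [0, 0, 0], -1],
  ],
)

```text
time_s: 7.92
position: [0.6181, -0.2888, 0.1518]
tcp_rot: [0.705, 0.709, -0.002, -0.004]
contact_force: [-0.7, 1.5, -1.7]
grip_width: 0.0564
```

```bash
python3 go.py .624 -.2862 .034
```

```text
pos [0.6181, -0.2888, 0.1518] turn [-0.1  -0.03  0.08] shift [  2.2   7.  117.8] F [-0.7  1.5 -1.7] w 0.0564 t 7.92
```

>>> jog_arm(
  steps=[
    [[-0.1, 0, 0], [2, 6, 10], -1],
    [[0, 0, 0], [0, 0, 20], -1],
    [[0.05, 0, 0], [0, 0, 20], -1],
    [[0.05, 0, 0], [0, 0, 20], -1],
    [[0.05, 0, 0], [0, 0, 15], -1],
    [[0.05, 0, 0], [0, 0, 8], -1],
    [[0, 0, 0], [0, 0, 0], -1],
  ],
)

```text
time_s: 8.5
position: [0.6216, -0.2803, 0.0503]
tcp_rot: [0.704, 0.71, -0.005, -0.01]
contact_force: [-1.0, 0.9, -1.5]
grip_width: 0.0563
```

```bash
python3 go.py .624 -.2862 .034
```

```text
pos [0.6216, -0.2803, 0.0503] turn [-0.24 -0.07  0.08] shift [-6.1  2.7 16.2] F [-1.   0.9 -1.5] w 0.0563 t 8.5
```

>>> jog_arm(
  steps=[
    [[-0.24, -0.07, 0.08], [-6, 2.5, 3], -1],
    [[0, 0, 0], [0, 0, 6], -1],
    [[0, 0, 0], [0, 0, 4], -1],
    [[0, 0, 0], [0, 0, 0], -1],
  ],
)

```text
time_s: 8.83
position: [0.6244, -0.2841, 0.0368]
tcp_rot: [0.706, 0.708, 0.0, -0.0]
contact_force: [-0.4, 0.3, -1.3]
grip_width: 0.0566
```

```bash
python3 go.py .624 -.2862 .034
```

```text
pos [0.6244, -0.2841, 0.0368] turn [-0.   -0.01  0.02] shift [-2.1 -0.4  2.8] F [-0.4  0.3 -1.3] w 0.0566 t 8.83
```

>>> jog_arm(
  steps=[
    [[0, 0, 0], [-2, -0.5, 2.5], -1],
    [[0, 0, 0], [0, 0, 1.5], -1],
    [[0, 0, 0], [0, 0, 0], -1],
  ],
)

```text
time_s: 9.08
position: [0.6247, -0.2861, 0.0338]
tcp_rot: [0.706, 0.708, 0.0, 0.0]
contact_force: [0.9, -0.0, -1.7]
grip_width: 0.0564
```

```bash
python3 go.py .624 -.2862 .034
```

```text
pos [0.6247, -0.2861, 0.0338] turn [ 0.01 -0.    0.03] shift [-0.1 -0.7 -0.2] F [ 0.9 -0.  -1.7] w 0.0564 t 9.08
```

>>> jog_arm(
  steps=[
    [[0, 0, 0], [0, 0, 0.8], 0.5],
    [[0, 0, 0], [0, 0, 0], 1],
    [[0, 0, 0], [0, 0, 0], 1],
    [[0, 0, 0], [0, 0, 0], 1],
    [[0, 0, 0], [0, 0, -5], 1],
    [[0, 0, 0], [0, 0, -20], 1],
    [[0, 0, 0], [0, 0, -30], 1],
    [[0, 0, 0], [0, 0, -30], 1],
    [[0, 0, 0], [0, 0, -25], 1],
    [[0, 0, 0], [20, -20, -10], 1],
    [[0, 0, 0], [30, -27, 0], 1],
    [[0, 0, 0], [30, -27, 0], 1],
    [[0, 0, 0], [30, -27, 0], 1],
    [[0, 0, 0], [30, -27, 0], 1],
    [[0, 0, 0], [30, -27, 0], 1],
    [[0, 0, 0], [20, -20, 0], 1],
    [[0, 0, 0], [10, -10, 0], 1],
    [[0, 0, 0], [0, 0, 0], 1],
  ],
)

```text
time_s: 10.58
position: [0.4332, -0.0817, 0.1643]
tcp_rot: [0.707, 0.707, 0.003, 0.007]
contact_force: [0.4, 0.5, -0.7]
grip_width: 0.0854
```

```bash
python3 go.py .4365 -.0777 .03; python3 -c "
from h import *
snap('top','t2');s=snap('wrist','w3')"
```

```text
pos [0.4332, -0.0817, 0.1643] turn [ 0.16  0.06 -0.01] shift [  4.7   1.4 134.3] F [ 0.4  0.5 -0.7] w 0.0854 t 10.58
```

View pics/t2.png

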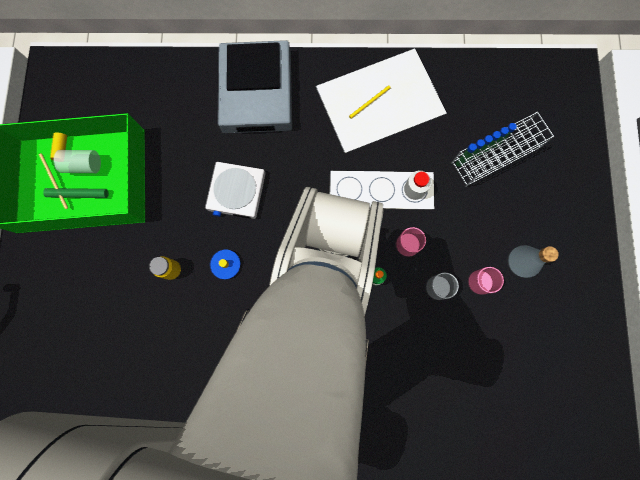

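View pics/w3.png

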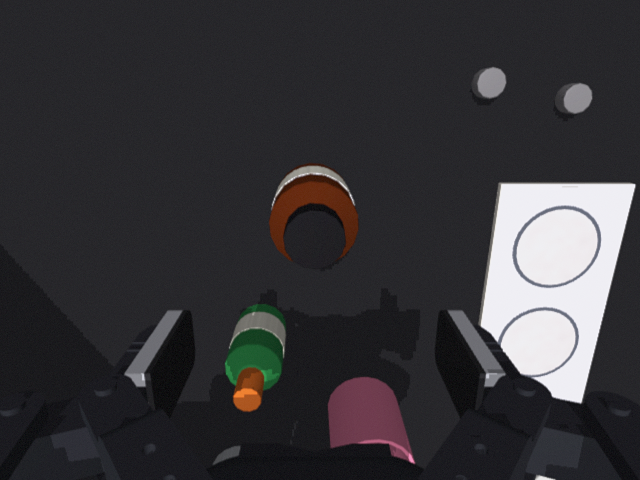

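The top view shows the white bottle (cap at 421,180) standing on the right ring. The wrist view shows the brown bottle (cap at 315,238) centred between the jaws.

>>> jog_arm(
  steps=[
    [[0.16, 0.06, 0], [4.5, 1.5, 10], 1],
    [[0.05, 0, 0], [0, 0, 20], 1],
    [[0.1, 0, 0], [0, -1, 25], 1],
    [[0.1, 0, 0], [0, -1, 25], 1],
    [[0.1, 0, 0], [0, -1, 20], 1],
    [[0.05, 0, 0], [0, 0, 10], 1],
    [[0, 0, 0], [0, 0, 0], 1],
  ],
)

```text
time_s: 11.27
position: [0.448, -0.0845, 0.049]
tcp_rot: [0.71, 0.705, -0.009, -0.007]
contact_force: [-0.3, 0.4, -0.5]
grip_width: 0.0851
```

```bash
python3 go.py .4365 -.0777 .03
```

```text
pos [0.448, -0.0845, 0.049] turn [-0.24  0.03 -0.08] shift [  6.7 -11.1  19.2] F [-0.3  0.4 -0.5] w 0.0851 t 11.27
```

>>> jog_arm(
  steps=[
    [[-0.24, 0, -0.08], [6.5, -11, 2], 1],
    [[0, 0, 0], [0, 0, 10], 1],
    [[0, 0, 0], [0, 0, 6], 1],
    [[0, 0, 0], [0, 0, 0], 1],
  ],
)

```text
time_s: 11.6
position: [0.4412, -0.0801, 0.0284]
tcp_rot: [0.708, 0.706, -0.001, 0.001]
contact_force: [0.1, -0.1, -0.3]
grip_width: 0.0854
```

```bash
python3 go.py .4365 -.0777 .03
```

```text
pos [0.4412, -0.0801, 0.0284] turn [ 0.01  0.03 -0.04] shift [ 2.3 -4.7 -1.6] F [ 0.1 -0.1 -0.3] w 0.0854 t 11.6
```

>>> jog_arm(
  steps=[
    [[0, 0, 0], [2.3, -4.7, -1.5], 1],
    [[0, 0, 0], [0, 0, 0], -1],
    [[0, 0, 0], [0, 0, 0], -1],
    [[0, 0, 0], [0, 0, 0], -1],
    [[0, 0, 0], [0, 0, 0], -1],
    [[0, 0, 0], [0, 0, 0], -1],
    [[0, 0, 0], [0, 0, 0], -1],
    [[0, 0, 0], [0, 0, 0], -1],
  ],
)

```text
time_s: 12.27
position: [0.4392, -0.0786, 0.0323]
tcp_rot: [0.709, 0.706, 0.001, 0.003]
contact_force: [0.1, 0.2, -1.8]
grip_width: 0.0519
```

```bash
python3 go.py .4365 -.0777 .03
```

```text
pos [0.4392, -0.0786, 0.0323] turn [ 0.06  0.04 -0.05] shift [ 0.9 -2.7  2.3] F [ 0.1  0.2 -1.8] w 0.0519 t 12.27
```

>>> jog_arm(
  steps=[
    [[0, 0, 0], [0, 0, -15], -1],
    [[0, 0, 0], [0, 0, -25], -1],
    [[0, 0, 0], [0, 0, -25], -1],
    [[0, 0, 0], [0, 0, -25], -1],
    [[0, 0, 0], [0, 5, -15], -1],
    [[0, 0, 0], [-4, 18, 0], -1],
    [[0, 0, 0], [-5, 23, 0], -1],
    [[0, 0, 0], [-5, 23, 0], -1],
    [[0, 0, 0], [-5, 23, 0], -1],
    [[0, 0, 0], [-5, 23, 0], -1],
    [[0, 0, 0], [-5, 23, 0], -1],
    [[0, 0, 0], [-5, 20, 0], -1],
    [[0, 0, 0], [-3, 15, 0], -1],
    [[0, 0, 0], [0, 8, 0], -1],
    [[0, 0, 0], [0, 0, 0], -1],
  ],
)

```text
time_s: 13.52
position: [0.6232, -0.1166, 0.1404]
tcp_rot: [0.709, 0.706, -0.001, 0.0]
contact_force: [0.2, 0.9, -1.6]
grip_width: 0.0526
```

```bash
python3 go.py .624 -.1162 .0385
```

```text
pos [0.6232, -0.1166, 0.1404] turn [-0.01  0.02 -0.05] shift [  0.6   0.9 101.9] F [ 0.2  0.9 -1.6] w 0.0526 t 13.52
```

>>> jog_arm(
  steps=[
    [[0, 0, -0.05], [0, 0, 10], -1],
    [[0, 0, 0], [0, 0, 20], -1],
    [[0, 0, 0], [0, 0, 20], -1],
    [[0, 0, 0], [0, 0, 15], -1],
    [[0, 0, 0], [0, 0, 10], -1],
    [[0, 0, 0], [0, 0, 5], -1],
    [[0, 0, 0], [0, 0, 0], -1],
  ],
)

```text
time_s: 14.1
position: [0.6154, -0.1147, 0.0538]
tcp_rot: [0.706, 0.708, -0.003, -0.003]
contact_force: [-0.6, -0.3, -1.5]
grip_width: 0.0525
```

```bash
python3 go.py .624 -.1162 .0385
```

```text
pos [0.6154, -0.1147, 0.0538] turn [-0.09  0.01  0.03] shift [-1.5  8.7 15.3] F [-0.6 -0.3 -1.5] w 0.0525 t 14.1
```

>>> jog_arm(
  steps=[
    [[-0.09, 0, 0], [-1.5, 8.5, 3], -1],
    [[0, 0, 0], [0, 0, 5], -1],
    [[0, 0, 0], [0, 0, 3], -1],
    [[0, 0, 0], [0, 0, 0], -1],
  ],
)

```text
time_s: 14.43
position: [0.6254, -0.1164, 0.0434]
tcp_rot: [0.706, 0.708, 0.001, 0.001]
contact_force: [-0.0, 0.6, -1.8]
grip_width: 0.0526
```

```bash
python3 go.py .624 -.1162 .0385
```

```text
pos [0.6254, -0.1164, 0.0434] turn [0.03 0.01 0.03] shift [ 0.2 -1.4  4.9] F [-0.   0.6 -1.8] w 0.0526 t 14.43
```

>>> jog_arm(
  steps=[
    [[0, 0, 0], [0, -1, 3.5], -1],
    [[0, 0, 0], [0, 0, 1.5], -1],
    [[0, 0, 0], [0, 0, 0], -1],
  ],
)

```text
time_s: 14.68
position: [0.6252, -0.1166, 0.039]
tcp_rot: [0.706, 0.708, 0.001, 0.002]
contact_force: [-0.4, -0.5, -2.2]
grip_width: 0.0525
```

```bash
python3 go.py .624 -.1162 .0385
```

```text
pos [0.6252, -0.1166, 0.039] turn [0.06 0.02 0.03] shift [ 0.4 -1.2  0.5] F [-0.4 -0.5 -2.2] w 0.0525 t 14.68
```

>>> jog_arm(
  steps=[
    [[0, 0, 0], [0, 0, 1], 0.5],
    [[0, 0, 0], [0, 0, 0], 1],
    [[0, 0, 0], [0, 0, 0], 1],
    [[0, 0, 0], [0, 0, 0], 1],
    [[0, 0, 0], [0, 0, -5], 1],
    [[0, 0, 0], [0, 0, -20], 1],
    [[0, 0, 0], [0, 0, -30], 1],
    [[0, 0, 0], [0, 0, -30], 1],
    [[0, 0, 0], [0, 0, -25], 1],
    [[0, 0, 0], [-5, -20, -5], 1],
    [[0, 0, 0], [-10, -30, 0], 1],
    [[0, 0, 0], [-10, -32, 0], 1],
    [[0, 0, 0], [-10, -32, 0], 1],
    [[0, 0, 0], [-10, -32, 0], 1],
    [[0, 0, 0], [-10, -32, 0], 1],
    [[0, 0, 0], [-8, -25, 0], 1],
    [[0, 0, 0], [-5, -15, 0], 1],
    [[0, 0, 0], [0, -8, 0], 1],
    [[0, 0, 0], [0, 0, 0], 1],
  ],
)

```text
time_s: 16.27
position: [0.3933, -0.1869, 0.1644]
tcp_rot: [0.705, 0.709, 0.005, 0.009]
contact_force: [0.3, 0.8, 0.2]
grip_width: 0.0853
```

```bash
python3 go.py .394 -.1845 .024; python3 -c "
from h import *
snap('top','t3');s=snap('wrist','w4')"
```

```text
pos [0.3933, -0.1869, 0.1644] turn [0.22 0.07 0.06] shift [  3.2  -2.  140.4] F [0.3 0.8 0.2] w 0.0853 t 16.27
```

View pics/t3.png

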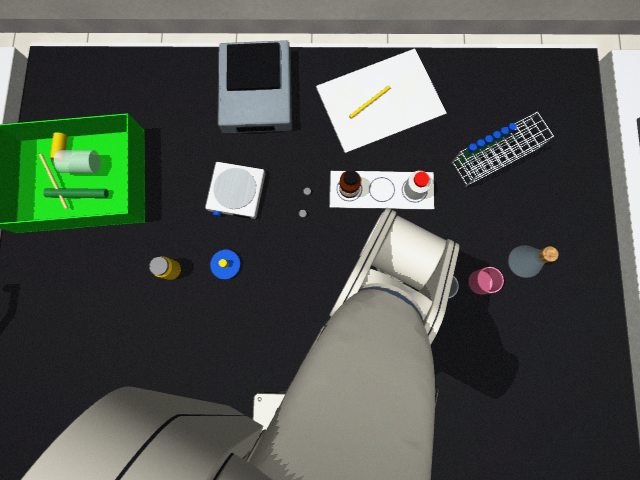

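View pics/w4.png

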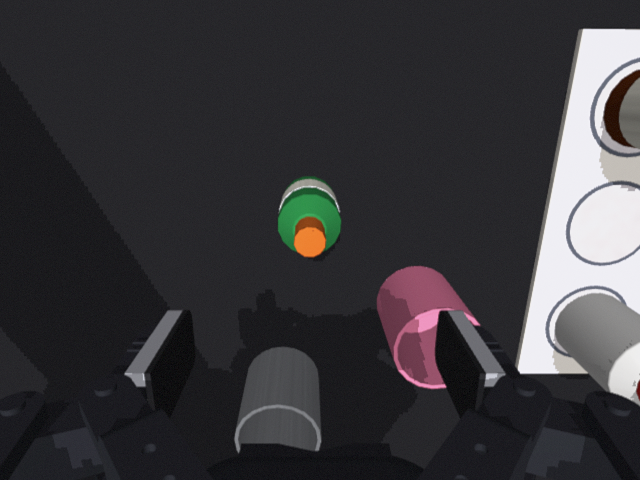

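The top view shows brown (350,178) on the left ring and white (421,180) on the right ring. In the wrist view the dropper (310,240) is centred between the jaws, with the pink beaker (430,330) well clear of them.

>>> jog_arm(
  steps=[
    [[0.22, 0.07, 0.06], [3, -2, 10], 1],
    [[0, 0, 0], [0, -1, 20], 1],
    [[0, 0, 0], [0, -2, 22], 1],
    [[0, 0, 0], [0, -2, 22], 1],
    [[0, 0, 0], [0, -2, 20], 1],
    [[0, 0, 0], [0, -1, 12], 1],
    [[0, 0, 0], [0, 0, 6], 1],
    [[0, 0, 0], [0, 0, 0], 1],
  ],
)

```text
time_s: 17.03
position: [0.3977, -0.1832, 0.045]
tcp_rot: [0.705, 0.709, 0.001, 0.003]
contact_force: [-0.4, 0.2, 0.7]
grip_width: 0.0857
```

```bash
python3 go.py .394 -.1845 .024
```

```text
pos [0.3977, -0.1832, 0.045] turn [0.07 0.03 0.07] shift [-1.2 -3.8 21. ] F [-0.4  0.2  0.7] w 0.0857 t 17.03
```

>>> jog_arm(
  steps=[
    [[0.07, 0, 0.07], [-1, -4, 5], 1],
    [[0, 0, 0], [0, 0, 8], 1],
    [[0, 0, 0], [0, 0, 5], 1],
    [[0, 0, 0], [0, 0, 0], 1],
  ],
)

```text
time_s: 17.37
position: [0.3959, -0.1843, 0.0257]
tcp_rot: [0.707, 0.707, -0.001, 0.001]
contact_force: [0.2, 0.1, -0.1]
grip_width: 0.0855
```

```bash
python3 go.py .394 -.1845 .024
```

```text
pos [0.3959, -0.1843, 0.0257] turn [0.01 0.04 0.01] shift [-0.2 -1.9  1.7] F [ 0.2  0.1 -0.1] w 0.0855 t 17.37
```

>>> jog_arm(
  steps=[
    [[0, 0, 0], [0, -2, 0], 1],
    [[0, 0, 0], [0, 0, 0], -1],
    [[0, 0, 0], [0, 0, 0], -1],
    [[0, 0, 0], [0, 0, 0], -1],
    [[0, 0, 0], [0, 0, 0], -1],
    [[0, 0, 0], [0, 0, 0], -1],
    [[0, 0, 0], [0, 0, 0], -1],
    [[0, 0, 0], [0, 0, 0], -1],
    [[0, 0, 0], [0, 0, 0], -1],
  ],
)

```text
time_s: 18.12
position: [0.3949, -0.1852, 0.0277]
tcp_rot: [0.707, 0.707, -0.0, 0.003]
contact_force: [1.0, 1.2, -0.6]
grip_width: 0.0385
```

```bash
python3 go.py .394 -.1845 .024
```

```text
pos [0.3949, -0.1852, 0.0277] turn [0.05 0.06 0.  ] shift [ 0.7 -0.9  3.7] F [ 1.   1.2 -0.6] w 0.0385 t 18.12
```

>>> jog_arm(
  steps=[
    [[0, 0, 0], [0, 0, -15], -1],
    [[0, 0, 0], [0, 0, -25], -1],
    [[0, 0, 0], [0, 0, -25], -1],
    [[0, 0, 0], [0, 0, -30], -1],
    [[0, 0, 0], [0, 5, -25], -1],
    [[0, 0, 0], [-1, 18, 0], -1],
    [[0, 0, 0], [-2, 25, 0], -1],
    [[0, 0, 0], [-2, 25, 0], -1],
    [[0, 0, 0], [-2, 25, 0], -1],
    [[0, 0, 0], [-2, 25, 0], -1],
    [[0, 0, 0], [-2, 25, 0], -1],
    [[0, 0, 0], [-2, 25, 0], -1],
    [[0, 0, 0], [-2, 23, 0], -1],
    [[0, 0, 0], [-1, 15, 0], -1],
    [[0, 0, 0], [0, 8, 0], -1],
    [[0, 0, 0], [0, 0, 0], -1],
  ],
)

```text
time_s: 19.45
position: [0.6189, -0.1987, 0.1507]
tcp_rot: [0.707, 0.707, -0.001, -0.0]
contact_force: [-0.2, -0.5, -0.7]
grip_width: 0.0383
```

```bash
python3 go.py .6242 -.2012 .034
```

```text
pos [0.6189, -0.1987, 0.1507] turn [-0.03  0.02 -0.01] shift [ -2.3   5.6 116.7] F [-0.2 -0.5 -0.7] w 0.0383 t 19.45
```

>>> jog_arm(
  steps=[
    [[0, 0, 0], [-2, 5.5, 10], -1],
    [[0, 0, 0], [0, 1, 20], -1],
    [[0, 0, 0], [0, 1.5, 20], -1],
    [[0, 0, 0], [0, 1.5, 20], -1],
    [[0, 0, 0], [0, 1.5, 14], -1],
    [[0, 0, 0], [0, 1, 8], -1],
    [[0, 0, 0], [0, 0, 4], -1],
    [[0, 0, 0], [0, 0, 0], -1],
  ],
)

```text
time_s: 20.12
position: [0.6253, -0.201, 0.0472]
tcp_rot: [0.708, 0.706, -0.003, -0.003]
contact_force: [-0.6, 0.1, -0.3]
grip_width: 0.0384
```

```bash
python3 go.py .6242 -.2012 .034
```

```text
pos [0.6253, -0.201, 0.0472] turn [-0.09  0.   -0.02] shift [-0.2 -1.  13.2] F [-0.6  0.1 -0.3] w 0.0384 t 20.12
```

>>> jog_arm(
  steps=[
    [[-0.09, 0, 0], [0, -1, 4], -1],
    [[0, 0, 0], [0, 0, 5], -1],
    [[0, 0, 0], [0, 0, 2.5], -1],
    [[0, 0, 0], [0, 0, 0], -1],
  ],
)

```text
time_s: 20.45
position: [0.625, -0.2015, 0.0369]
tcp_rot: [0.708, 0.706, 0.001, 0.002]
contact_force: [-0.1, 0.5, -1.3]
grip_width: 0.0383
```

```bash
python3 go.py .6242 -.2012 .034
```

```text
pos [0.625, -0.2015, 0.0369] turn [ 0.04  0.02 -0.03] shift [ 0.3 -0.8  2.9] F [-0.1  0.5 -1.3] w 0.0383 t 20.45
```

>>> jog_arm(
  steps=[
    [[0, 0, 0], [0, -0.5, 2.5], -1],
    [[0, 0, 0], [0, 0, 1.2], -1],
    [[0, 0, 0], [0, 0, 0], -1],
    [[0, 0, 0], [0, 0, 0], 0.3],
    [[0, 0, 0], [0, 0, 0], 1],
    [[0, 0, 0], [0, 0, 0], 1],
    [[0, 0, 0], [0, 0, 0], 1],
    [[0, 0, 0], [0, 0, 0], 1],
    [[0, 0, 0], [0, 0, -5], 1],
    [[0, 0, 0], [0, 0, -20], 1],
    [[0, 0, 0], [0, 0, -30], 1],
    [[0, 0, 0], [0, 0, -30], 1],
    [[0, 0, 0], [0, 0, -25], 1],
    [[0, 0, 0], [-10, -20, -5], 1],
    [[0, 0, 0], [-15, -28, 0], 1],
    [[0, 0, 0], [-17, -31, 0], 1],
    [[0, 0, 0], [-17, -31, 0], 1],
    [[0, 0, 0], [-17, -31, 0], 1],
    [[0, 0, 0], [-17, -31, 0], 1],
    [[0, 0, 0], [-10, -20, 0], 1],
  ],
)

```text
time_s: 22.12
position: [0.4324, -0.3062, 0.1596]
tcp_rot: [0.705, 0.709, 0.003, 0.009]
contact_force: [-0.3, 0.3, -0.2]
grip_width: 0.0856
```

```bash
python3 go.py .373 -.341 .03; python3 -c "
from h import *
snap('top','t4');s=snap('wrist','w5')"
```

```text
pos [0.4324, -0.3062, 0.1596] turn [0.2  0.08 0.07] shift [-33.5 -61.9 128.8] F [-0.3  0.3 -0.2] w 0.0856 t 22.12
```

View pics/t4.png

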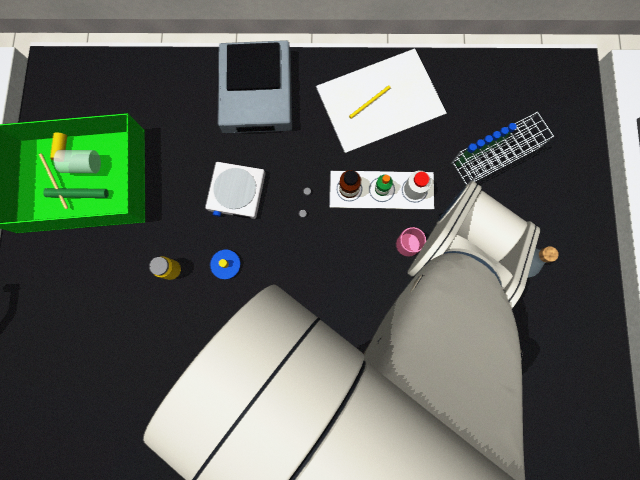

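View pics/w5.png

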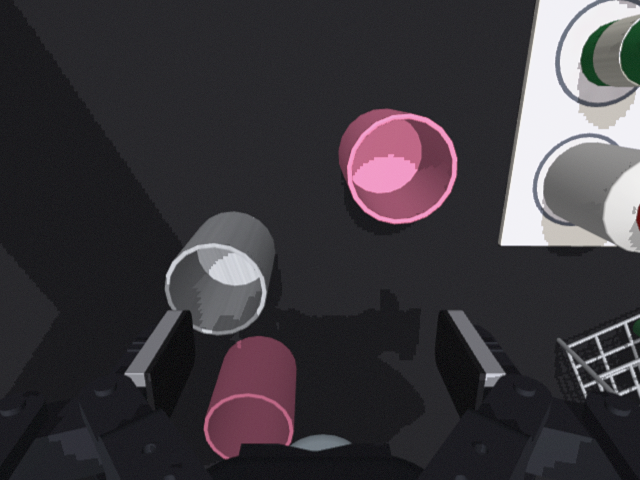

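The dropper (384,183) stands on the middle ring between brown and white. In the wrist view the steel-grey beaker rim is at (217,289). The two pink look-alikes are at (402,167) and (249,428), and I'm leaving both.

```bash
python3 -c "
from h import *
s=snap('wrist')
print(rp(cast(s,(216.5,289),.07)),rp(cast(s,(402,168),.07)),rp(cast(s,(249,430),.07)))"
```

```text
[0.3739, -0.3397] [0.4813, -0.2661] [0.3887, -0.4464]
```

>>> jog_arm(
  steps=[
    [[0.2, 0.08, 0.07], [-6, -12, 0], 1],
    [[0, 0, 0], [-12, -22, 0], 1],
    [[0, 0, 0], [-10, -20, 0], 1],
    [[0, 0, 0], [-5, -8, 0], 1],
    [[0, 0, 0], [0, 0, 5], 1],
    [[0, 0, 0], [0, 0, 0], 1],
  ],
)

```text
time_s: 22.77
position: [0.374, -0.3408, 0.1561]
tcp_rot: [0.707, 0.708, 0.0, 0.001]
contact_force: [0.1, -0.2, -0.8]
grip_width: 0.085
```

```bash
python3 go.py .373 -.341 .03
```

```text
pos [0.374, -0.3408, 0.1561] turn [0.02 0.02 0.02] shift [ 1.000e-01 -1.200e+00  1.261e+02] F [ 0.1 -0.2 -0.8] w 0.085 t 22.77
```

>>> jog_arm(
  steps=[
    [[0, 0, 0], [0, -1, 10], 1],
    [[0, 0, 0], [0, -1, 20], 1],
    [[0, 0, 0], [0, -1, 20], 1],
    [[0, 0, 0], [0, -1, 8], 1],
    [[0, 0, 0], [0, 0, 0], 1],
  ],
)

```text
time_s: 23.18
position: [0.3749, -0.3402, 0.0946]
tcp_rot: [0.705, 0.709, 0.0, 0.003]
contact_force: [0.0, -0.1, 0.7]
grip_width: 0.0853
```

```bash
python3 go.py .3735 -.34 .03
```

```text
pos [0.3749, -0.3402, 0.0946] turn [0.06 0.05 0.06] shift [ 0.4 -1.8 64.6] F [ 0.  -0.1  0.7] w 0.0853 t 23.18
```

>>> jog_arm(
  steps=[
    [[0.06, 0.05, 0.06], [0, -2, 10], 1],
    [[0, 0, 0], [0, -1, 16], 1],
    [[0, 0, 0], [0, -1, 16], 1],
    [[0, 0, 0], [0, -0.5, 10], 1],
    [[0, 0, 0], [0, 0, 4], 1],
    [[0, 0, 0], [0, 0, 0], 1],
  ],
)

```text
time_s: 23.68
position: [0.3732, -0.3403, 0.0359]
tcp_rot: [0.707, 0.708, 0.0, 0.0]
contact_force: [0.3, -0.4, 0.9]
grip_width: 0.0854
```

```bash
python3 go.py .3735 -.34 .03
```

```text
pos [0.3732, -0.3403, 0.0359] turn [0.01 0.   0.01] shift [0.3 0.3 5.9] F [ 0.3 -0.4  0.9] w 0.0854 t 23.68
```

>>> jog_arm(
  steps=[
    [[0, 0, 0], [0, 0, 4], 1],
    [[0, 0, 0], [0, 0, 0], -1],
    [[0, 0, 0], [0, 0, 0], -1],
    [[0, 0, 0], [0, 0, 0], -1],
    [[0, 0, 0], [0, 0, 0], -1],
    [[0, 0, 0], [0, 0, 0], -1],
    [[0, 0, 0], [0, 0, 0], -1],
    [[0, 0, 0], [0, 0, 0], -1],
  ],
)

```text
time_s: 24.35
position: [0.3749, -0.3417, 0.0345]
tcp_rot: [0.707, 0.707, 0.0, 0.003]
contact_force: [0.4, -0.4, -0.4]
grip_width: 0.0594
```

```bash
python3 go.py .3735 -.34 .03
```

```text
pos [0.3749, -0.3417, 0.0345] turn [0.05 0.04 0.01] shift [ 1.8 -1.4  4.5] F [ 0.4 -0.4 -0.4] w 0.0594 t 24.35
```

>>> jog_arm(
  steps=[
    [[0, 0, 0], [0, 0, -15], -1],
    [[0, 0, 0], [0, 0, -25], -1],
    [[0, 0, 0], [0, 0, -25], -1],
    [[0, 0, 0], [0, 0, -30], -1],
    [[0, 0, 0], [5, 2, -30], -1],
    [[0, 0, 0], [20, 9, -10], -1],
    [[0, 0, 0], [28, 13, 0], -1],
    [[0, 0, 0], [28, 13, 0], -1],
    [[0, 0, 0], [28, 13, 0], -1],
    [[0, 0, 0], [28, 13, 0], -1],
    [[0, 0, 0], [28, 13, 0], -1],
    [[0, 0, 0], [28, 13, 0], -1],
    [[0, 0, 0], [28, 13, 0], -1],
    [[0, 0, 0], [28, 13, 0], -1],
    [[0, 0, 0], [28, 13, 0], -1],
    [[0, 0, 0], [28, 13, 0], -1],
    [[0, 0, 0], [28, 13, 0], -1],
    [[0, 0, 0], [28, 13, 0], -1],
    [[0, 0, 0], [28, 13, 0], -1],
  ],
)

```text
time_s: 25.93
position: [0.5591, 0.061, 0.1768]
tcp_rot: [0.71, 0.704, 0.0, 0.004]
contact_force: [0.5, -0.9, -0.6]
grip_width: 0.0597
```

```bash
python3 go.py .6145 .1795 .0675
```

```text
pos [0.5591, 0.061, 0.1768] turn [ 0.07  0.05 -0.1 ] shift [119.5  53.7 109.1] F [ 0.5 -0.9 -0.6] w 0.0597 t 25.93
```

>>> jog_arm(
  steps=[
    [[0.07, 0.05, -0.1], [25, 11, 0], -1],
    [[0, 0, 0], [25, 11, 0], -1],
    [[0, 0, 0], [25, 11, 0], -1],
    [[0, 0, 0], [18, 9, 0], -1],
    [[0, 0, 0], [12, 5, 0], -1],
    [[0, 0, 0], [4, 2, 5], -1],
    [[0, 0, 0], [0, 0, 5], -1],
    [[0, 0, 0], [0, 0, 0], -1],
  ],
)

```text
time_s: 26.6
position: [0.6097, 0.1813, 0.1642]
tcp_rot: [0.705, 0.71, -0.001, -0.001]
contact_force: [0.1, -0.4, -0.7]
grip_width: 0.0595
```

```bash
python3 go.py .6145 .1795 .0675
```

```text
pos [0.6097, 0.1813, 0.1642] turn [-0.02 -0.    0.08] shift [-1.9  5.  96.7] F [ 0.1 -0.4 -0.7] w 0.0595 t 26.6
```

>>> jog_arm(
  steps=[
    [[0, 0, 0.08], [-2, 5, 8], -1],
    [[0, 0, 0], [0, 1, 18], -1],
    [[0, 0, 0], [0, 1.5, 18], -1],
    [[0, 0, 0], [0, 1.5, 16], -1],
    [[0, 0, 0], [0, 1, 10], -1],
    [[0, 0, 0], [0, 0, 5], -1],
    [[0, 0, 0], [0, 0, 0], -1],
  ],
)

```text
time_s: 27.18
position: [0.6188, 0.1703, 0.0836]
tcp_rot: [0.711, 0.704, -0.002, -0.001]
contact_force: [-0.3, 0.6, -1.3]
grip_width: 0.0596
```

```bash
python3 go.py .6145 .1795 .0675
```

```text
pos [0.6188, 0.1703, 0.0836] turn [-0.05  0.02 -0.11] shift [ 9.2 -4.3 16.1] F [-0.3  0.6 -1.3] w 0.0596 t 27.18
```

>>> jog_arm(
  steps=[
    [[-0.05, 0, 0], [9, -4.5, 4], -1],
    [[0, 0, 0], [0, 0, 5], -1],
    [[0, 0, 0], [0, 0, 3], -1],
    [[0, 0, 0], [0, 0, 0], -1],
  ],
)

```text
time_s: 27.52
position: [0.6146, 0.1796, 0.0721]
tcp_rot: [0.711, 0.703, 0.0, 0.001]
contact_force: [0.7, -0.1, -1.3]
grip_width: 0.0597
```

```bash
python3 go.py .6145 .1795 .0675;python3 -c "
from h import *
snap('top','t5')"
```

```text
pos [0.6146, 0.1796, 0.0721] turn [ 0.02  0.02 -0.13] shift [-0.1 -0.1  4.6] F [ 0.7 -0.1 -1.3] w 0.0597 t 27.52
```

View pics/t5.png

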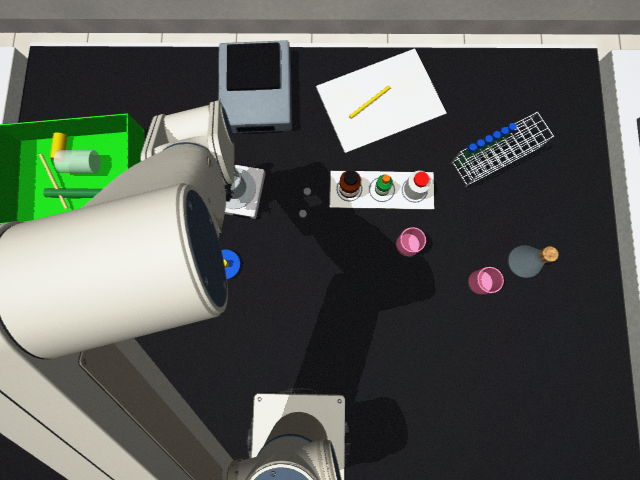

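The bottles are still standing on the tile, and the beaker is about 4 mm above the plate.

>>> jog_arm(
  steps=[
    [[0, 0, 0], [0, 0, 3], -1],
    [[0, 0, 0], [0, 0, 1.8], -1],
    [[0, 0, 0], [0, 0, 0], -1],
  ],
)

```text
time_s: 27.82
position: [0.6158, 0.1802, 0.0685]
tcp_rot: [0.711, 0.703, 0.001, 0.002]
contact_force: [-0.8, -0.3, -0.5]
grip_width: 0.0598
```

```bash
python3 go.py .6145 .1795 .0675
```

```text
pos [0.6158, 0.1802, 0.0685] turn [ 0.05  0.01 -0.12] shift [-0.7 -1.3  1. ] F [-0.8 -0.3 -0.5] w 0.0598 t 27.82
```

>>> jog_arm(
  steps=[
    [[0, 0, 0], [0, -1, 1.2], -1],
    [[0, 0, 0], [0, 0, 0], 0.6],
    [[0, 0, 0], [0, 0, 0], 1],
    [[0, 0, 0], [0, 0, 0], 1],
    [[0, 0, 0], [0, 0, 0], 1],
    [[0, 0, 0], [0, 0, -5], 1],
    [[0, 0, 0], [0, 0, -20], 1],
    [[0, 0, 0], [0, 0, -30], 1],
    [[0, 0, 0], [0, 0, -25], 1],
    [[0, 0, -0.1], [0, -15, -10], 1],
    [[0, 0, 0], [3, -25, 0], 1],
    [[0, 0, 0], [3, -28, 0], 1],
    [[0, 0, 0], [3, -28, 0], 1],
    [[0, 0, 0], [3, -28, 0], 1],
    [[0, 0, 0], [3, -25, 0], 1],
    [[0, 0, 0], [2, -20, 0], 1],
    [[0, 0, 0], [0, -12, 0], 1],
    [[0, 0, 0], [0, -6, 0], 1],
    [[0, 0, 0], [0, 0, 0], 1],
  ],
)

```text
time_s: 29.4
position: [0.4228, 0.1981, 0.1669]
tcp_rot: [0.708, 0.706, 0.007, 0.005]
contact_force: [-0.1, -0.4, -0.1]
grip_width: 0.0852
```

```bash
python3 go.py .4208 .1972 .017;python3 -c "
from h import *
snap('top','t6');s=snap('wrist','w6');c,m=blob(s,[22,150,120],[35,255,255]);M=cv2.moments(c);print(M['m10']/M['m00'],M['m01']/M['m00']);print(rp(cast(s,(M['m10']/M['m00'],M['m01']/M['m00']),.035)))
c,m=blob(s,[100,150,90],[125,255,255]);print(rp(np.r_[circ(worldpts(s,c,.0125))[0],circ(worldpts(s,c,.0125))[1]]))"
```

```text
pos [0.4228, 0.1981, 0.1669] turn [ 0.19 -0.03 -0.04] shift [ -1.4  -4.4 149.8] F [-0.1 -0.4 -0.1] w 0.0852 t 29.4
278.2004213060487 19.498144247166213
[0.4045, 0.3202]
[0.4191, 0.1972, 0.0378]
```

View pics/t6.png

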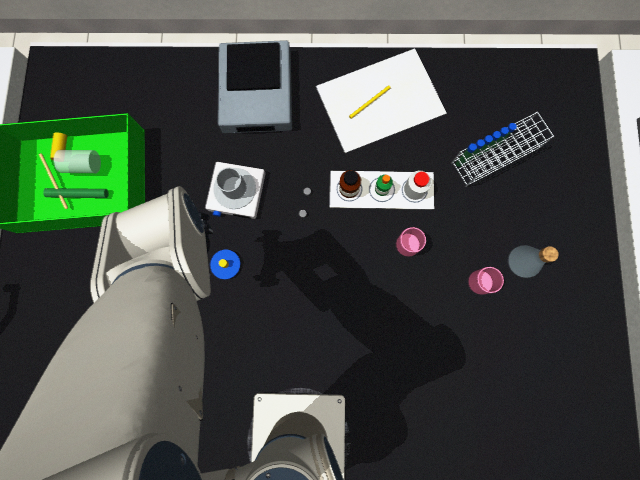

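View pics/w6.png

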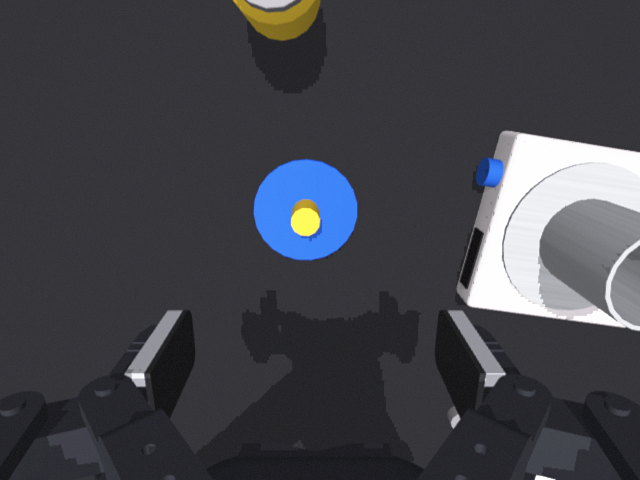

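The beaker stands on the plate in the top view (around 233,182). The cover's knob (306,222 in the wrist view) is centred between the jaws.

>>> jog_arm(
  steps=[
    [[0.19, 0, 0], [-1.5, -4.5, 10], 1],
    [[0, 0, 0], [0, -1, 20], 1],
    [[0, 0, 0], [0, -2, 22], 1],
    [[0, 0, 0], [0, -2, 22], 1],
    [[0, 0, 0], [0, -2, 22], 1],
    [[0, 0, 0], [0, -1, 14], 1],
    [[0, 0, 0], [0, 0, 6], 1],
    [[0, 0, 0], [0, 0, 0], 1],
  ],
)

```text
time_s: 30.17
position: [0.4207, 0.1978, 0.0434]
tcp_rot: [0.71, 0.704, 0.004, -0.001]
contact_force: [-0.0, -1.0, -0.6]
grip_width: 0.0856
```

```bash
python3 go.py .4203 .1970 .017;python3 - <<'E'
import cv2
a=cv2.imread("pics/t6.png");cv2.imwrite("pics/c6.png",cv2.resize(a[155:225,200:275],None,fx=8,fy=8,interpolation=cv2.INTER_CUBIC))
E
```

```text
pos [0.4207, 0.1978, 0.0434] turn [ 0.05 -0.08 -0.1 ] shift [-1.  -0.5 26.4] F [-0.  -1.  -0.6] w 0.0856 t 30.17
```

View pics/c6.png

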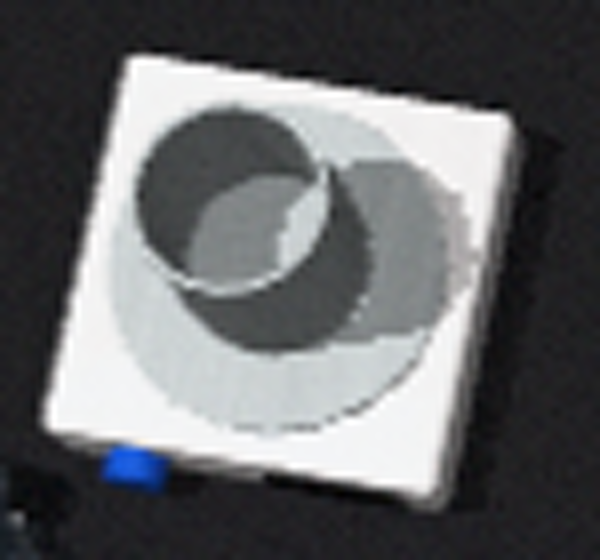

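```bash
python3 - <<'E'
from h import *
s=snap("top")
print("rim",rp(cast(s,(228.7,179.6),.103)),"plate",rp(cast(s,(234.06,188.06),.033)))
E
```

```text
rim [0.615, 0.1784] plate [0.6149, 0.1802]
```

>>> jog_arm(
  steps=[
    [[0.05, -0.08, -0.1], [-1, -0.5, 8], 1],
    [[0, 0, 0], [0, -1, 9], 1],
    [[0, 0, 0], [0, 0, 5], 1],
    [[0, 0, 0], [0, 0, 0], 1],
  ],
)

```text
time_s: 30.55
position: [0.4222, 0.1976, 0.0218]
tcp_rot: [0.707, 0.707, 0.002, 0.001]
contact_force: [0.0, -0.8, 0.3]
grip_width: 0.0855
```

```bash
python3 go.py .4203 .1970 .017
```

```text
pos [0.4222, 0.1976, 0.0218] turn [ 0.05 -0.01  0.01] shift [-0.6 -1.9  4.8] F [ 0.  -0.8  0.3] w 0.0855 t 30.55
```

>>> jog_arm(
  steps=[
    [[0, 0, 0], [-0.5, -2, 4.5], 1],
    [[0, 0, 0], [0, 0, 0], -1],
    [[0, 0, 0], [0, 0, 0], -1],
    [[0, 0, 0], [0, 0, 0], -1],
    [[0, 0, 0], [0, 0, 0], -1],
    [[0, 0, 0], [0, 0, 0], -1],
    [[0, 0, 0], [0, 0, 0], -1],
    [[0, 0, 0], [0, 0, 0], -1],
    [[0, 0, 0], [0, 0, 0], -1],
    [[0, 0, 0], [0, 0, 0], -1],
    [[0, 0, 0], [0, 0, 0], -1],
  ],
)

```text
time_s: 31.47
position: [0.421, 0.1977, 0.0186]
tcp_rot: [0.707, 0.707, 0.003, 0.002]
contact_force: [-0.0, 0.2, -0.4]
grip_width: 0.0178
```

```bash
python3 go.py .4203 .1970 .017; python3 -c "
from h import *
snap('wrist','w7')"
```

```text
pos [0.421, 0.1977, 0.0186] turn [ 0.08 -0.03  0.01] shift [-0.7 -0.8  1.5] F [-0.   0.2 -0.4] w 0.0178 t 31.47
```

View pics/w7.png

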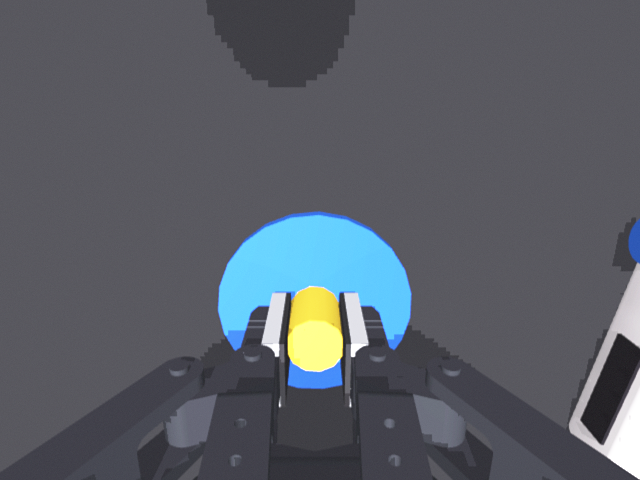

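The knob is gripped well and the flange is level, so I'll lift the cover and move it over the beaker.

>>> jog_arm(
  steps=[
    [[0, 0, 0], [0, 0, -12], -1],
    [[0, 0, 0], [0, 0, -25], -1],
    [[0, 0, 0], [0, 0, -30], -1],
    [[0, 0, 0], [0, 0, -30], -1],
    [[0, 0, 0], [0, 0, -30], -1],
    [[0, 0, 0], [0, 0, -25], -1],
    [[0, 0, 0], [-1, 12, -10], -1],
    [[0, 0, 0], [-3, 22, 0], -1],
    [[0, 0, 0], [-3, 25, 0], -1],
    [[0, 0, 0], [-3, 25, 0], -1],
    [[0, 0, 0], [-3, 25, 0], -1],
    [[0, 0, 0], [-3, 25, 0], -1],
    [[0, 0, 0], [-2, 20, 0], -1],
    [[0, 0, 0], [0, 15, 0], -1],
    [[0, 0, 0], [0, 10, 0], -1],
    [[0, 0, 0], [0, 0, 0], -1],
  ],
)

```text
time_s: 32.85
position: [0.6033, 0.1768, 0.1874]
tcp_rot: [0.706, 0.708, 0.001, 0.001]
contact_force: [-0.3, 0.0, -0.5]
grip_width: 0.0179
```

```bash
python3 go.py .6155 .1795 .1136
```

```text
pos [0.6033, 0.1768, 0.1874] turn [ 0.03 -0.    0.02] shift [ 2.7 12.  73.8] F [-0.3  0.  -0.5] w 0.0179 t 32.85
```

>>> jog_arm(
  steps=[
    [[0, 0, 0], [2.5, 12, 5], -1],
    [[0, 0, 0], [0, 1, 14], -1],
    [[0, 0, 0], [0, 1.5, 14], -1],
    [[0, 0, 0], [0, 1, 10], -1],
    [[0, 0, 0], [0, 0, 5], -1],
    [[0, 0, 0], [0, 0, 0], -1],
  ],
)

```text
time_s: 33.35
position: [0.614, 0.1787, 0.1337]
tcp_rot: [0.706, 0.708, -0.002, -0.001]
contact_force: [-0.1, 0.9, -1.2]
grip_width: 0.0181
```

```bash
python3 go.py .6155 .1795 .1136
```

```text
pos [0.614, 0.1787, 0.1337] turn [-0.04  0.01  0.02] shift [ 0.8  1.5 20.1] F [-0.1  0.9 -1.2] w 0.0181 t 33.35
```

```bash
python3 -c "
from h import *
s=snap('wrist','w8');a=snap('scene')['pixels'];cv2.imwrite('pics/s8.png',cv2.resize(a[260:360,320:460],None,fx=5,fy=5,interpolation=cv2.INTER_CUBIC))"
```

```text
(no output)
```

View pics/s8.png

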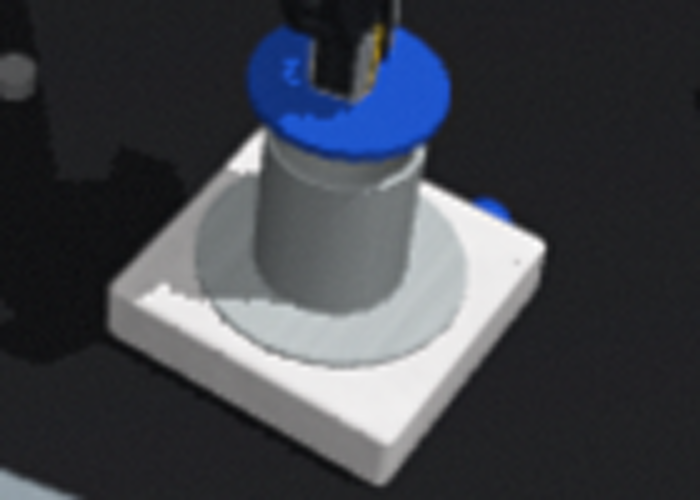

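View pics/w8.png

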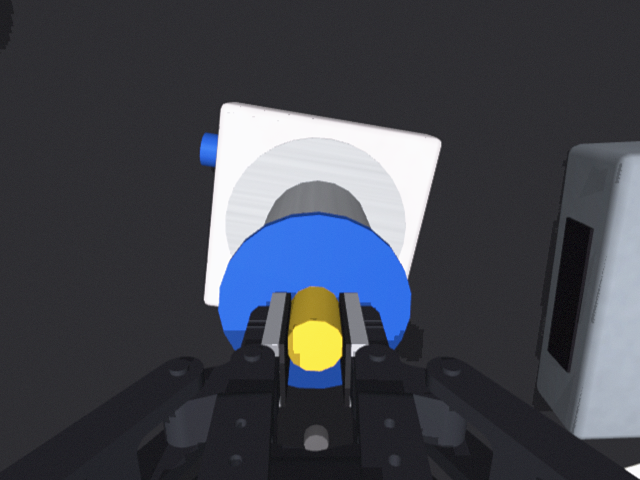

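Both views show the cover centred above the upright beaker: in the wrist view the flange is at column 315 and the beaker at 318.

>>> jog_arm(
  steps=[
    [[0, 0, 0], [0.5, 1.5, 4], -1],
    [[0, 0, 0], [0, 0.5, 5], -1],
    [[0, 0, 0], [0, 0.3, 4], -1],
    [[0, 0, 0], [0, 0, 2], -1],
    [[0, 0, 0], [0, 0, 0], -1],
  ],
)

```text
time_s: 33.87
position: [0.6184, 0.18, 0.121]
tcp_rot: [0.706, 0.708, 0.001, 0.001]
contact_force: [0.4, 0.1, -0.4]
grip_width: 0.0181
```

```bash
python3 go.py .6155 .1795 .1136
```

```text
pos [0.6184, 0.18, 0.121] turn [ 0.02 -0.    0.03] shift [-0.4 -2.9  7.4] F [ 0.4  0.1 -0.4] w 0.0181 t 33.87
```

>>> jog_arm(
  steps=[
    [[0, 0, 0], [-0.4, -3, 2], -1],
    [[0, 0, 0], [0, 0, 3], -1],
    [[0, 0, 0], [0, 0, 2], -1],
    [[0, 0, 0], [0, 0, 0], -1],
  ],
)

```text
time_s: 34.2
position: [0.6152, 0.1795, 0.1136]
tcp_rot: [0.706, 0.708, 0.001, 0.001]
contact_force: [0.6, -0.2, -1.3]
grip_width: 0.0179
```

```bash
python3 go.py .6155 .1795 .1136
```

```text
pos [0.6152, 0.1795, 0.1136] turn [ 0.03 -0.    0.03] shift [0.  0.3 0. ] F [ 0.6 -0.2 -1.3] w 0.0179 t 34.2
```

>>> jog_arm(
  steps=[
    [[0, 0, 0], [0, 0, 0.5], -1],
    [[0, 0, 0], [0, 0, 0], 0],
    [[0, 0, 0], [0, 0, 0], 1],
    [[0, 0, 0], [0, 0, 0], 1],
    [[0, 0, 0], [0, 0, 0], 1],
    [[0, 0, 0], [0, 0, -5], 1],
    [[0, 0, 0], [0, 0, -15], 1],
    [[0, 0, 0], [0, 0, -25], 1],
    [[0, 0, 0], [0, 0, -30], 1],
    [[0, 0, 0], [0, -20, -20], 1],
    [[0, 0, 0], [0, -30, -10], 1],
    [[0, 0, 0], [-25, -30, 0], 1],
    [[0, 0, 0], [-30, -30, 0], 1],
    [[0, 0, 0], [-30, -30, 0], 1],
    [[0, 0, 0], [-30, -20, 0], 1],
    [[0, 0, 0], [-20, 0, 0], 1],
    [[0, 0, 0], [0, 0, 0], 1],
    [[0, 0, 0], [0, 0, 0], 1],
  ],
)

```text
time_s: 35.7
position: [0.4499, 0.0418, 0.2273]
tcp_rot: [0.705, 0.709, 0.005, 0.003]
contact_force: [-0.1, -0.1, -0.3]
grip_width: 0.0853
```

```bash
python3 - <<'E'
from h import *
a=snap('top','t9')['pixels'];b=snap('scene','s9')['pixels']
r=lambda x,w,h:cv2.resize(x,(w,h),interpolation=cv2.INTER_CUBIC)
cv2.imwrite('pics/c9.png',np.vstack([r(a[150:230,200:300],375,300),r(b[230:350,340:490],375,300)]))
cv2.imwrite('pics/d9.png',np.vstack([r(a[160:220,320:440],600,300),r(b[190:310,170:310],350,300) if 0 else r(b[190:310,150:390],600,300)]))
E
```

```text
(no output)
```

View pics/t9.png

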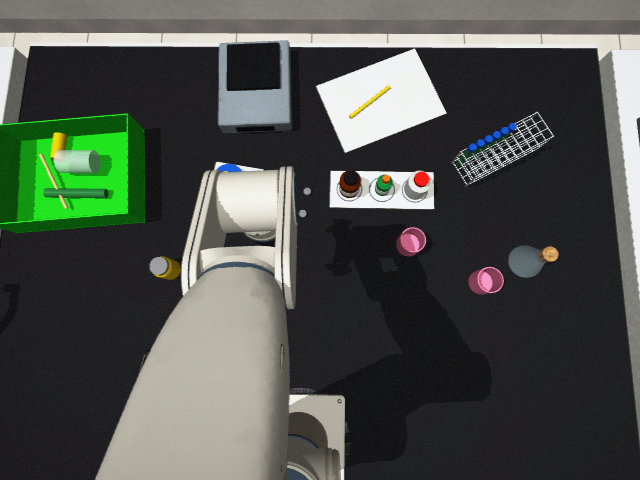

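View pics/c9.png

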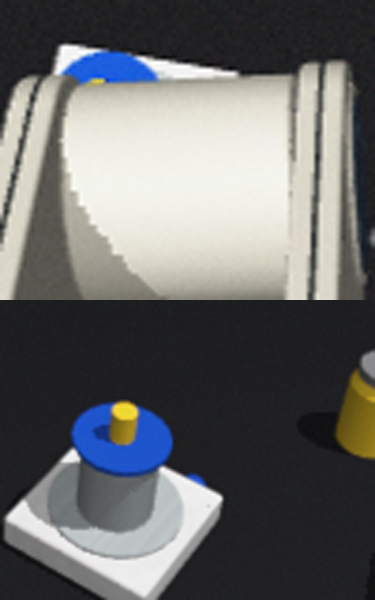

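View pics/d9.png

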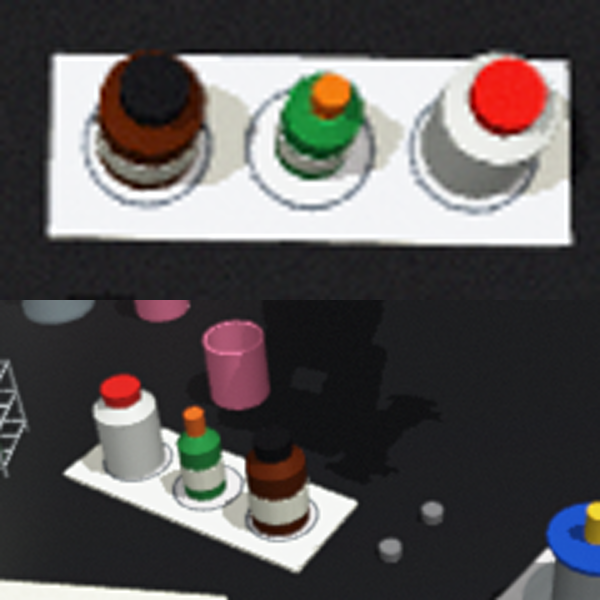

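The three bottles stand in their rings and the cover looks seated. I'll move the arm aside and measure.

>>> jog_arm(
  steps=[
    [[0, 0, 0], [-20, 0, 0], 1],
    [[0, 0, 0], [-30, 0, 0], 1],
    [[0, 0, 0], [-30, 0, 0], 1],
    [[0, 0, 0], [-30, 0, 0], 1],
    [[0, 0, 0], [-30, 0, 0], 1],
    [[0, 0, 0], [-20, 0, 0], 1],
    [[0, 0, 0], [0, 0, 0], 1],
    [[0, 0, 0], [0, 0, 0], 1],
    [[0, 0, 0], [0, 0, 0], 1],
  ],
)

```text
time_s: 36.55
position: [0.4613, -0.1164, 0.2271]
tcp_rot: [0.7, 0.714, 0.008, 0.004]
contact_force: [-0.1, 0.9, -1.0]
grip_width: 0.0856
```

```bash
python3 - <<'E'
from h import *
s=snap('top','t10')
def rep(n,lo,hi,z,roi,want):
    c,m=blob(s,lo,hi,roi);p,r=circ(worldpts(s,c,z));h=cv2.convexHull(c);M=cv2.moments(h);q=cast(s,(M['m10']/M['m00'],M['m01']/M['m00']),z);print(n,rp(p),rp(q),round(r,4),"want",want)
rep("red",[0,150,120],[6,255,255],.096,(405,165,440,200),(.624,-.286))
rep("orange",[7,180,150],[20,255,255],.096,(370,165,400,200),(.624,-.201))
rep("cover",[100,150,90],[125,255,255],.108,(205,150,255,200),(.615,.179))
rep("yknob",[22,150,120],[35,255,255],.135,(205,150,255,200),(.615,.179))
hs=cv2.cvtColor(s["pixels"],cv2.COLOR_BGR2HSV)
m=cv2.inRange(hs,np.array([0,0,0]),np.array([180,255,70]));k=np.zeros_like(m);k[171:190,338:362]=1
br=cv2.inRange(hs,np.array([0,140,45]),np.array([15,255,255]))*k
cs,hi=cv2.findContours(br,cv2.RETR_CCOMP,cv2.CHAIN_APPROX_NONE)
for c,h in zip(cs,hi[0]):
    if cv2.contourArea(c)>40:
        z=.101 if h[3]>=0 else .072;print("brown",h[3],rp(circ(worldpts(s,c,z))[0]),"want",(.624,-.116))
c,m=blob(s,[0,0,110],[180,60,175],(148,255,182,282));M=cv2.moments(c);print("jar lid",rp(cast(s,(M['m10']/M['m00'],M['m01']/M['m00']),.085)))
o=get_obs();print(o["time_s"],np.abs(o["joint_velocities"]).max())
# jar before/after
b=cv2.imread("pics/top0.png");d=cv2.absdiff(b,s["pixels"])[250:285,145:185];print("jar diff",d.mean())
E
```

```text
red [0.6257, -0.2885] [0.6256, -0.2883] 0.0154 want (0.624, -0.286)Traceback (most recent call last):
  File "<stdin>", line 6, in <module>
  File "<stdin>", line 4, in rep
  File "h.py", line 21, in blob
    c=max(cs,key=cv2.contourArea);return c,m
ValueError: max() iterable argument is empty
```

View pics/t10.png

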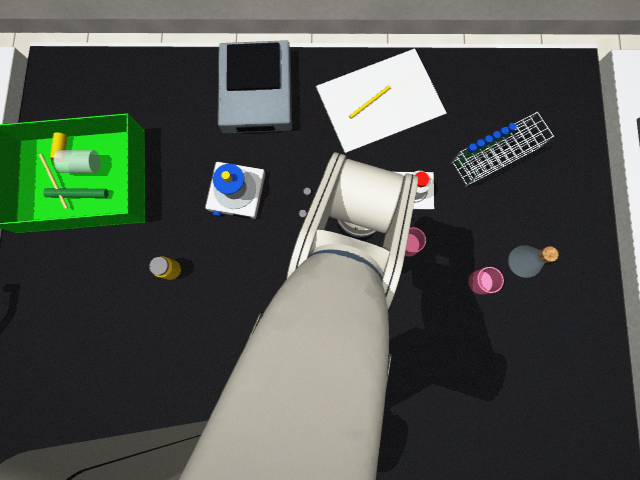

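The arm hides the tile in this frame, so I'll use the earlier t9 picture for the dropper and brown bottle.

```bash
python3 - <<'E'
from h import *
s=snap('top')
def rep(n,lo,hi,z,roi,want):
    c,m=blob(s,lo,hi,roi);p,r=circ(worldpts(s,c,z));h=cv2.convexHull(c);M=cv2.moments(h);q=cast(s,(M['m10']/M['m00'],M['m01']/M['m00']),z);print(n,rp(p),rp(q),round(r,4),"want",want)
rep("cover",[100,150,90],[125,255,255],.108,(205,150,255,200),(.615,.179))
rep("yknob",[22,150,120],[35,255,255],.135,(205,150,255,200),(.615,.179))
b=cv2.imread("pics/top0.png");print("jar diff",cv2.absdiff(b,s["pixels"])[250:285,145:185].mean())
s["pixels"]=cv2.imread("pics/t9.png")
rep("orange",[7,180,150],[20,255,255],.096,(370,165,400,200),(.624,-.201))
rep("green",[45,100,40],[85,255,255],.062,(370,165,400,205),(.624,-.201))
hs=cv2.cvtColor(s["pixels"],cv2.COLOR_BGR2HSV)
c,m=blob(s,[0,0,0],[180,130,60],(342,168,360,186));print("brown cap",rp(circ(worldpts(s,cv2.convexHull(c),.101))[0]),circ(worldpts(s,cv2.convexHull(c),.101))[1],"want",(.624,-.116))
o=get_obs();print(o["time_s"],np.abs(o["joint_velocities"]).max())
E
```

```text
cover [0.6163, 0.1791] [0.6161, 0.1792] 0.0367 want (0.615, 0.179)
yknob [0.6163, 0.1792] [0.6163, 0.1792] 0.0087 want (0.615, 0.179)
jar diff 2.5904761904761906
orange [0.6257, -0.2012] [0.6257, -0.2012] 0.0077 want (0.624, -0.201)
green [0.623, -0.2002] [0.6235, -0.2004] 0.0174 want (0.624, -0.201)
brown cap [0.6333, -0.1151] 0.023416557561264012 want (0.624, -0.116)
36.65 0.0066629948916516555
```

```bash
python3 - <<'E'
from h import *
s=snap('top');p=cast(s,(350.6,177.4),.101);print(rp(p))
if abs(p[0]-.624)<.007 and abs(p[1]+.116)<.007: finish_job();print("finished")
E
```

```text
[0.6245, -0.116]
the job is handed in; nothing more can be done
finished
```

The station is set out and I handed the job in at about 37 s of the 122 s allowed. The hand-in gives no verdict, so this rests on my own camera checks.

- **Bottles:** brown stands on the left ring, the dropper on the middle ring and white on the right ring. Each measured within about 3 mm of its ring centre; the limit is 13 mm.
- **Beaker and cover:** the steel beaker stands about 2 mm from the plate centre. The cover sits level on it, about 1.5 mm off the beaker's axis in the top view. Its seating is judged from its level look and measured height; I had no direct view of the plug.
- **Left alone:** the yellow jar's image did not change, and I touched neither pink look-alike. The gripper is open and the arm well clear.

**Checks that failed or disagreed:**
- The first automatic fit of the brown cap gave x = 0.633 m, 9 mm off. Its colour mask had picked up the dark bench behind. I read the cap by hand from the enlarged crop instead, which gave (0.6245, -0.116), within 1 mm of the target.
- The circle detection on the plate was also unreliable, so I used the stirrer's outline and a crop, which agreed.
- In the last frame the arm hid the brown bottle and the dropper, so those two were checked in the picture just before it.

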